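# Dry the washed combs and guards

## Task

First clear the clipper out of the drying tray and lay it back on its charging pad, centred and lined up along the pad. Then, squeezing them only lightly because their teeth are brittle (less than 12 N a finger), move every washed comb and clipper guard from the blue mat into the drying tray, each lying on the tray's floor and none on top of another. Last, twist the dryer's spring-loaded start knob clockwise to its stop and let it spring back; do not knock over the powder tin, oil bottle or wax jar.

Things in the scene. Friction and masses are not known exactly. Their poses are not given: they have to be found in the camera images.
- dryer: white bench dryer, fixed, 265 (its x) by 270 mm (its y); origin at the centre of its underside on the cart top. The strip nearest the robot (x -132 to -68 mm) is a control deck, top 70 mm up, with the start knob in its middle; behind it is the open drying tray.
- tray (a point): centre of the drying tray's floor, 30 mm above the cart top; axes as the dryer's. The floor is flat, 190 mm (x) by 260 mm (y) inside, walled by 5 mm thick walls 15 mm high; on the robot's side the deck rises 40 mm above the floor right behind that wall.
- start_knob (a joint): angle of the start knob: 0 at rest, grows clockwise seen from above to its stop at 1.2 rad (1.1 counts as at the stop); a spring of 0.03 N m/rad, 0.015 N m at rest and 0.05 N m at the stop, turns it back when let go
- start_knob_grip (a point): point to grip the start knob: on its upright axis, 94 mm above the cart top. The knob is a black bar 46 mm long (along this point's x, which at rest is the dryer's x and turns with the knob), 12 mm wide and 26 mm tall, from 6 to 32 mm above the deck.
- mat: blue silicone mat, fixed, 300 (x) by 270 (y) by 4 mm thick; origin at the centre of its underside, on the cart top. The washed things lie on it.
- pad: black flat charging pad, fixed, 190 mm long (x), 70 wide (y), 8 mm thick; origin at the centre of its underside on the cart top
- clipper: gold-toned aluminium hair clipper, 165 mm long along its x (blade at +x, 5 mm of blade teeth beyond), 42 wide (y), 38 mm tall (z), 330 g; origin at its centre. It starts lying in the drying tray. Either end may point either way on the pad.
- guard1: attachment guard for the clipper, a closed-in block of black plastic teeth, 60 long (its x), 40 wide (its y), 26 mm tall (its z), 30 g; behaves as a plain box of that size; origin at its centre. Brittle: the two fingers' squeezes added together must stay under 24 N (under 12 N a finger). May be absent.
- guard2: attachment guard for the clipper, a closed-in block of black plastic teeth, 60 long (its x), 40 wide (its y), 26 mm tall (its z), 30 g; behaves as a plain box of that size; origin at its centre. Brittle: the two fingers' squeezes added together must stay under 24 N (under 12 N a finger). May be absent.
- guard3: attachment guard for the clipper, a closed-in block of black plastic teeth, 60 long (its x), 40 wide (its y), 34 mm tall (its z), 30 g; behaves as a plain box of that size; origin at its centre. Brittle: the two fingers' squeezes added together must stay under 24 N (under 12 N a finger). May be absent.
- guard4: attachment guard for the clipper, a closed-in block of black plastic teeth, 60 long (its x), 40 wide (its y), 34 mm tall (its z), 30 g; behaves as a plain box of that size; origin at its centre. Brittle: the two fingers' squeezes added together must stay under 24 N (under 12 N a finger). May be absent.
- comb1: black coarse-tooth comb lying flat, 150 mm long along its x, 35 g: handle x -75 to +5, 20 wide, 14 thick; toothed part x +5 to +75, 34 wide (y), 9 thick; origin at mid length and width, 7 mm above the flat underside. Balances about 8 mm to the handle side of the origin; pinch the handle across its width at about x = -12. Brittle like the guards (under 12 N a finger). May be absent.
- comb2: black fine-tooth comb lying flat, 150 mm long along its x, 35 g: handle x -75 to +5, 20 wide, 14 thick; toothed part x +5 to +75, 34 wide (y), 9 thick; origin at mid length and width, 7 mm above the flat underside. Balances about 8 mm to the handle side of the origin; pinch the handle across its width at about x = -12. Brittle like the guards (under 12 N a finger). May be absent.
- powder_tin: aluminium powder tin, 60 mm across, 110 mm tall, standing at the back; leave alone; origin under its centre
- oil_bottle: small white oil bottle, 34 mm across, 75 mm tall, standing at the back; leave alone; origin under its centre
- wax_jar: amber wax jar, 68 mm across, 50 mm tall, standing between the robot and the pad; leave alone; origin under its centre

How it is judged:
By the outcome, as a careful person would: the job done as asked, in the order asked, and still so for the second after the job is handed in, with the robot touching nothing.
Of guard1, guard2, guard3, guard4, comb1, comb2 only 4 to 6 are there at a start; the rules pass over those that are not, and their reading is None.
At some moment in a run one of guard1, guard2, guard3, guard4, comb1, comb2 may be knocked a few centimetres aside while the robot is not near it.
Once in a run the grip may slacken for a moment while it holds something.
It also fails if it takes over 210 s, if anything falls off the work surface, if the arm or the gripper's body presses on something with over 40 N, if the wrist force passes 120 N, or if a joint passes its speed limit or range.

## Robot

A 6-joint arm with a two-finger parallel gripper is mounted at the origin on the work surface. World frame = base frame: x ahead of the robot, y to its left, z up, the work surface at z = 0. Lengths are in mm, angles in rad, forces in N, time in s.
With the tool pointing down it reaches from about 300 to 775 mm from the base axis. Payload 14.6 kg.
Tool frame: the origin (TCP) lies at the centre of the arm's flange, where the gripper is bolted on; the fingertips stand 199 mm ahead of it and the grasp point (between the pads) lies 180 mm ahead of it; z points along the fingers, y is the line along which they close (so a half turn about z gives the same grasp; the last joint's range is limited). The gripper opens to 94 mm and grips with 3 to 60 N. Pads are 16 mm wide; open, the fingers measure 119 mm over their backs; the gripper's body (75 mm by 177 mm) begins 78 mm behind the grasp point.
Start: joints at [-1.305, 0.3, 1.521, -0, 1.321, -0.067], TCP at [179.673, -519.816, 404.646] pointing down, gripper open.
Joint ranges: [-3.03, 3.03], [-0.79, 2.21], [0.23, 2.52], [-1.04, 4.18], [0, 3.07], [-2.55, 2.55]. Speed limits (rad/s): [2.22, 2.22, 2.57, 3.14, 3.14, 3.14].

## Interface

Orientations are given as [roll, pitch, yaw] about the fixed x, y, z axes, in that order (R = Rz(yaw) Ry(pitch) Rx(roll)).
In Python, from cell import * gives the robot as it stands.
- The arm moves only by the tool move_arm, never from a script. Its argument "rows" is a list of rows, each a list of 7 numbers: the turn, a rotation vector about the tool's x, y, z in units of 0.1 rad (1.0 is 0.1 rad), then the shift along the tool's x, y, z in units of 0.02 m (1.0 is 0.02 m), then the opening, from -1 (shut) to 1 (fully open). In form: [[wx, wy, wz, x, y, z, jaw], ...]. A call has 1 to 8 rows; each row shifts and turns the commanded pose from where the row before left it, along the tool's axes as they then stand; what a row does not reach is not made up. A row lasts 1/10 s, in which the tool goes at most 50 mm and 8.59 degrees, less where a joint would pass 70% of its speed; a pose out of reach is approached as far as the arm can. A call with a number of a shift or a turn outside -1 to 1 is refused whole. A call with a gripper value outside its range is refused whole. The fingers move at their own pace and stop on an object; "grip_force" is the grip in N (left out, the last holds). Time passes only in rows, so rows that do not move let the fingers close. It gives the time, the measured TCP pose, the force, the opening and the grip force at its end, in the units of the state.
- state(): the state, without advancing time (a new reading comes with each control period).
- read_camera(name): name is "side" or "top" or "wrist"; returns a dict with "frame" (400x640x3 uint8, red, green, blue), "z_map" (400x640 float32, mm along the optical axis (not along the pixel's ray), 0 where there is no reading), "fov_y" (degrees; the focal length in pixels is half the picture's height over the tangent of half this angle, whatever the lens; pixels are square), "cx", "cy" (the principal point, pixels), "extrinsics" (4x4, takes a point from world to camera coordinates); the wrist camera has in their place "T_tool_cam" (4x4, takes a point from camera to tool coordinates, whose origin is the TCP and whose axes are the flange's). Camera axes: x right, y down, z forward; pixel columns grow to the right and rows downward; lengths in mm; the calibration is good to about 2 mm. A picture is of the moment at which its call begins: read the wrist's pose just before it.
- hand_in(): hands the job in; it is judged then, once.
Trained networks look in the newest picture that a camera, given by its name, has taken for a name from the list of things; names that differ only in an ending like _2 or _b are one class to them, and where a whole thing is asked for, a point or a joint stands for the part that bears it (a point fixed in the world has none). Each returns a list of dicts, best first, with "p" (0 to 1); they miss things now and then, are a little off and sometimes report something else, mostly with a low value. They report only what shows in the picture. A call takes as long as a camera call.
- boxes_of(thing, camera): "box" ([left, top, right, bottom] in pixels, round what is visible of it).
- regions_of(thing, camera): "region" (400x640 bool, what is visible of it) and "box" ([left, top, right, bottom] in pixels, round what is visible of it).
- pinpoint(thing, camera): "centre" ([row, column] in pixels: a listed point, or the origin of a listed thing).
The state is a dict: "t": time; "q": joint angles; "joint_vel": joint speeds; "joint_torque": joint torques, N m; "position": TCP position; "ee_rot": TCP orientation; "wrist_force": force on the tool from outside, world axes, zero at the start; "torque": the same for the moment, N m; "grip_width": finger opening in mm; "finger_force": force on a finger pad.
Only numpy, scipy, OpenCV 4.12 (cv2) and the standard library are available. Lean on these libraries where they do the work, as an engineer would, in place of code of your own. Each camera call takes 0.05 s, during which the arm holds its last target. There are 200 camera calls.

## Working session

There is one attempt and no reset: what is moved stays moved. The work goes in short steps, Python scripts to look and compute and a tool call to move; the robot and the scene stay as the last step left them, time stands still between calls to the robot, and variables do not carry over. Pictures are saved under pics/ and viewed, at most 14 in all, crops included, and the job is handed in when it is done.

Besides the shell and the picture viewer there is one more tool, called after "Request:" in YAML: its name, and indented under it one key for each argument. move_arm: Moves the arm, as the interface text tells. Its arguments: {"type":"object","properties":{"rows":{"type":"array"},"grip_force":{"type":"number"}},"required":["rows"]}

```bash
mkdir -p pics; ls
cat > h.py <<'E'
from cell import *
import numpy as np, cv2
from scipy.spatial.transform import Rotation as R
def cam(n):
    s=state(); c=read_camera(n)
    f=200/np.tan(np.radians(c["fov_y"])/2); z=c["z_map"]
    v,u=np.mgrid[0:400,0:640]
    P=np.stack([(u-c["cx"])/f*z,(v-c["cy"])/f*z,z],-1)
    if "extrinsics" in c: T=np.linalg.inv(np.array(c["extrinsics"]))
    else:
        T=np.eye(4);T[:3,:3]=R.from_euler('xyz',s["ee_rot"]).as_matrix();T[:3,3]=s["position"];T=T@np.array(c["T_tool_cam"])
    W=P@T[:3,:3].T+T[:3,3]; W[z==0]=np.nan
    return c["frame"],W
def save(im,n): cv2.imwrite("pics/"+n,im[:,:,::-1])
E
python3 - <<'E'
from h import *
print(state())
for n in ("top","side"):
    im,W=cam(n); save(im,n+"1.png")
    for t in ["dryer","mat","pad","clipper","guard1","guard3","comb1","comb2","powder_tin","oil_bottle","wax_jar","start_knob"]:
        for d in regions_of(t,n):
            p=W[d["region"]]; p=p[~np.isnan(p[:,0])]
            if len(p)<5: continue
            top=p[p[:,2]>np.percentile(p[:,2],90)-6]
            (c,wh,a)=cv2.minAreaRect(top[:,:2].astype(np.float32))
            print(n,t,round(d["p"],2),d["box"],np.round(c,1),np.round(wh,1),round(a,1),"ztop",np.round(np.percentile(p[:,2],[5,50,95]),1))
E
```

```text
pics
{'t': 0.0, 'q': array([-1.30462017e+00,  3.00458296e-01,  1.52157132e+00, -1.61742524e-05,
        1.32069823e+00, -6.66390113e-02]), 'joint_vel': array([ 0.00041153,  0.00107405,  0.00037051, -0.00070103, -0.00119357,
       -0.00079352]), 'joint_torque': array([-2.93647263e-04, -5.31805909e+01, -3.52738488e+01,  7.08143204e-02,
        2.44514766e-02, -1.13361550e-04]), 'position': array([ 179.6549873 , -519.79609167,  404.09735404]), 'ee_rot': array([-3.14045894e+00, -5.99603250e-05,  3.32819143e-01]), 'wrist_force': array([0.65415653, 0.33855401, 0.23529458]), 'torque': array([-0.02763719, -0.01324579,  0.06561584]), 'finger_force': 0.0, 'grip_width': 94.30025012784658}
top dryer 0.59 [355.4, 144.1, 470.4, 249.8] [ 519.7 -234.7] [181.1 270.2] 5.0 ztop [26.2 31.1 71.9]
top pad 0.81 [313.7, 161.0, 340.6, 224.4] [572.1   0. ] [ 69.7 188.7] 85.4 ztop [ 3.9  7.4 11. ]
top clipper 0.72 [392.0, 153.2, 418.7, 215.9] [ 597.6 -210.6] [141.5  40.4] 10.9 ztop [43.2 65.4 69.9]
top clipper 0.49 [281.7, 179.0, 296.2, 230.3] [538.9 116.2] [ 28.7 145.5] 83.8 ztop [ 2.4 12.7 19.7]
top guard1 
[... 3269 characters left out ...]
58 [330.6, 148.8, 354.8, 164.8] [625.3 243.3] [41.8 43.3] 84.5 ztop [ 7.  24.  30.4]
side comb1 0.94 [278.0, 189.0, 336.4, 204.1] [541.1 114. ] [ 35.1 148. ] 77.9 ztop [ 4.1 12.  18.3]
side comb2 0.94 [278.0, 189.0, 336.4, 204.1] [541.1 114. ] [ 35.1 148. ] 77.9 ztop [ 4.1 12.  18.3]
side powder_tin 0.83 [408.7, 253.6, 451.2, 320.0] [ 753.1 -176.1] [51.3 52.2] 1.5 ztop [ 14.   90.4 110.8]
side oil_bottle 0.91 [392.0, 167.2, 409.4, 197.8] [762.3 123. ] [15.2 14.6] 35.0 ztop [ 9.1 41.7 74.4]
side wax_jar 0.84 [203.6, 226.4, 240.7, 267.7] [363.3 -46.1] [59.9 56.5] 57.6 ztop [ 9.7 47.4 51. ]
side start_knob 0.6 [250.4, 312.0, 280.5, 338.1] [ 464.1 -242.7] [45.6 12.7] 4.8 ztop [ 74.5  90.  102.9]
```

```bash
python3 - <<'E'
import cv2
a=cv2.imread("pics/top1.png")[90:290,185:485]
cv2.imwrite("pics/top1c.png",cv2.resize(a,None,fx=2.66,fy=2.66,interpolation=cv2.INTER_CUBIC))
E
cat >> h.py <<'E'
def rect(W,x,y,zlo,zhi,r=90):
    m=(np.hypot(W[...,0]-x,W[...,1]-y)<r)&(W[...,2]>zlo)&(W[...,2]<zhi)
    n,l,st,ce=cv2.connectedComponentsWithStats(m.astype(np.uint8))
    b=None
    for i in range(1,n):
        p=W[l==i]; d=np.hypot(p[:,0]-x,p[:,1]-y).min()
        if len(p)>8 and (b is None or d<b[0]): b=(d,p)
    p=b[1]; c,wh,a=cv2.minAreaRect(p[:,:2].astype(np.float32))
    if wh[0]<wh[1]: a+=90
    a=(a+90)%180-90
    q=(p[:,:2]-c)@np.array([np.cos(np.radians(a)),np.sin(np.radians(a))])
    w=(p[:,:2]-c)@np.array([-np.sin(np.radians(a)),np.cos(np.radians(a))])
    return np.round(c,1),np.round(sorted(wh)[::-1],1),round(a,1),len(p),np.round(np.percentile(p[:,2],[50,95]),1),(round(np.ptp(w[q<-15]),0) if (q<-15).any() else 0,round(np.ptp(w[q>15]),0) if (q>15).any() else 0)
E
python3 - <<'E'
from h import *
for n in ("top","side"):
    im,W=cam(n)
    for t,x,y,a,b in [("clip",597,-211,58,80),("c1",539,116,9,25),("c2",563,191,9,25),("gA",630,246,22,40),("gB",500,270,22,40),("gC",638,322,28,50),("gD",522,337,28,50),("pad",572,0,5.7,12),("knob",463,-240,85,110)]:
        print(n,t,*rect(W,x,y,a,b,110 if t in("pad","clip") else 90))
E
```

```text
top clip [ 594.8 -211.3] [149.3  42.6] 10.8 774 [66.5 70.6] (np.float64(42.0), np.float64(43.0))
top c1 [539.7 116.5] [148.9  33.5] -10.5 343 [14.7 20. ] (np.float64(20.0), np.float64(34.0))
top c2 [563.3 190.1] [150.5  33.4] -9.3 344 [14.7 20.2] (np.float64(21.0), np.float64(33.0))
top gA [623.3 246.6] [44.2 39.5] -6.2 195 [28.4 32.1] (np.float64(38.0), np.float64(40.0))
top gB [500.9 269.8] [46.  40.4] -10.1 198 [28.2 31.8] (np.float64(39.0), np.float64(39.0))
top gC [640.9 322.8] [49.8 40.4] 7.0 224 [35.8 39.9] (np.float64(40.0), np.float64(37.0))
top gD [523.9 338. ] [45.2 40.5] -3.2 229 [36.  40.2] (np.float64(40.0), np.float64(38.0))
top pad [ 5.738e+02 -5.000e-01] [191.7  71. ] -5.1 1255 [ 8. 11.] (np.float64(70.0), np.float64(71.0))
top knob [ 462.2 -239.3] [45.5 12.7] 6.1 102 [100.6 103.9] (np.float64(12.0), np.float64(12.0))
side clip [ 598.5 -215.2] [152.8  42.2] 11.2 2054 [67.1 69.8] (np.float64(42.0), np.float64(42.0))
side c1 [541.9 112.8] [148.9  36.1] -9.7 496 [13.1 18.7] (np.float64(22.0), np.float64(36.0))
side c2 [565.2 185.9] [149.2  36.3] -6.1 420 [13.  18.9] (np.float64(22.0), np.float64(36.0))
side gA [625.6 243.9] [43.8 43.1] -6.7 206 [28.2 30.6] (np.float64(43.0), np.float64(42.0))
side gB [503.2 268.1] [44.3 43.9] -12.0 201 [27.9 30.6] (np.float64(37.0), np.float64(43.0))
side gC [641.5 319.2] [44.9 43.1] 4.3 192 [35.9 38.2] (np.float64(43.0), np.float64(37.0))
side gD [525.6 334.3] [43.7 43.6] 88.5 188 [35.9 38.4] (np.float64(43.0), np.float64(44.0))
side pad [574.9  -3.1] [189.5  72.4] -4.5 2195 [8.  9.8] (np.float64(72.0), np.float64(72.0))
side knob [ 464.1 -243.1] [46.2 12.7] 5.4 359 [100.6 103. ] (np.float64(11.0), np.float64(12.0))
```

View pics/top1c.png

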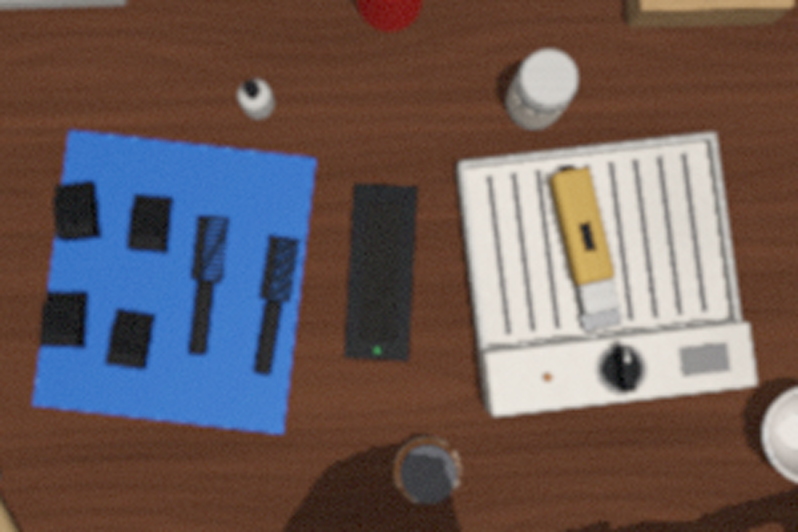

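Top view: six items on the mat at left (four guards at about (75,210), (150,222), (65,318) and (130,338); two combs at (205,285) and (275,305), handles towards the robot). The pad is in the middle at (380,270). The clipper lies in the tray at (590,250) with its blade towards the robot, and the knob is at (622,367). The measured heights and sizes agree with the given ones, so I'm moving over the clipper.

Request:
move_arm:
  rows:
    - [0,0,0.72,0,0,0,1]
    - [0,0,0.72,0,0,0,1]
    - [0,0,0,0.966,-0.466,0,1]
    - [0,0,0,0.966,-0.466,0,1]
    - [0,0,0,0.966,-0.466,0,1]
    - [0,0,0,0.966,-0.466,0,1]
    - [0,0,0,0.966,-0.466,0,1]
    - [0,0,0,0.966,-0.466,0,1]
  grip_force: 10

```text
t: 2.2
position: [283.7, -442.5, 404.7]
ee_rot: [3.141, -0.0, 0.189]
wrist_force: [0.7, 0.1, 0.1]
grip_width: 94.2
finger_force: 0.0
```

Request:
move_arm:
  rows:
    - [0,0,0,0.966,-0.466,0,1]
    - [0,0,0,0.966,-0.466,0,1]
    - [0,0,0,0.966,-0.466,0,1]
    - [0,0,0,0.966,-0.466,0,1]
    - [0,0,0,0.966,-0.466,0,1]
    - [0,0,0,0.966,-0.466,0,1]
    - [0,0,0,0.966,-0.466,0,1]
    - [0,0,0,0.966,-0.466,0,1]

```text
t: 3.0
position: [421.5, -340.3, 404.7]
ee_rot: [3.142, -0.0, 0.189]
wrist_force: [0.8, 0.5, 0.3]
grip_width: 94.4
finger_force: 0.0
```

Request:
move_arm:
  rows:
    - [0,0,0,0.966,-0.466,0,1]
    - [0,0,0,0.966,-0.466,0,1]
    - [0,0,0,0.966,-0.466,0,1]
    - [0,0,0,0.966,-0.466,0,1]
    - [0,0,0,0.966,-0.466,0,1]
    - [0,0,0,0.966,-0.466,0,1]
    - [0,0,0,0.966,-0.466,0,1]
    - [0,0,0,0.966,-0.466,0,1]

```text
t: 3.8
position: [559.4, -238.1, 404.6]
ee_rot: [-3.142, 0.0, 0.189]
wrist_force: [0.2, -1.0, 0.3]
grip_width: 93.5
finger_force: 0.0
```

Request:
move_arm:
  rows:
    - [0,0,0,0.966,-0.466,0,1]
    - [0,0,0,0.966,-0.466,0,1]
    - [0,0,0,0,0,0,1]
    - [0,0,0,0,0,0,1]

```text
t: 4.2
position: [593.1, -213.1, 404.4]
ee_rot: [-3.141, 0.0, 0.189]
wrist_force: [-0.4, -0.2, 0.5]
grip_width: 94.2
finger_force: 0.0
```

```bash
cat >> h.py <<'E'
def plan(x,y,ztip,yaw):
    "yaw deg; prints wz total, then tool x,y,z shift units"
    s=state(); p=s["position"]; yw=np.radians(yaw)
    dw=(s["ee_rot"][2]-yw+np.pi)%(2*np.pi)-np.pi
    d=np.array([x,y,ztip+199])-p
    print("wz %.2f  x %.2f y %.2f z %.2f"%(dw*10,(d[0]*np.cos(yw)+d[1]*np.sin(yw))/20,(d[0]*np.sin(yw)-d[1]*np.cos(yw))/20,-d[2]/20), "from",np.round(p,1))
E
python3 - <<'E'
from h import *
im,W=cam("wrist"); save(im,"w1.png")
print(np.round(read_camera("wrist")["T_tool_cam"],3))
m=(W[...,2]>60)&(W[...,2]<76)
print("clip",rect(W,594,-212,58,80,110)); print(rect(W,594,-212,42,80,120)); print("knob",rect(W,463,-240,88,110,40))
E
```

```text
[[-0.    -0.96  -0.279 80.895]
 [ 1.    -0.    -0.     0.176]
 [ 0.    -0.279  0.96  20.203]
 [ 0.     0.     0.     1.   ]]
clip (array([ 596.1, -213.9]), array([148.6,  41.9]), 11.1, 4165, array([67.4, 69.8]), (np.float64(40.0), np.float64(42.0)))
(array([ 590.3, -215. ]), array([173.3,  41.9]), 11.1, 4492, array([67.3, 69.7]), (np.float64(41.0), np.float64(42.0)))
knob (array([ 470.8, -241.2]), array([32.6, 12. ]), 5.0, 265, array([101.6, 103.1]), (np.float64(0.0), np.float64(11.0)))
```

View pics/w1.png

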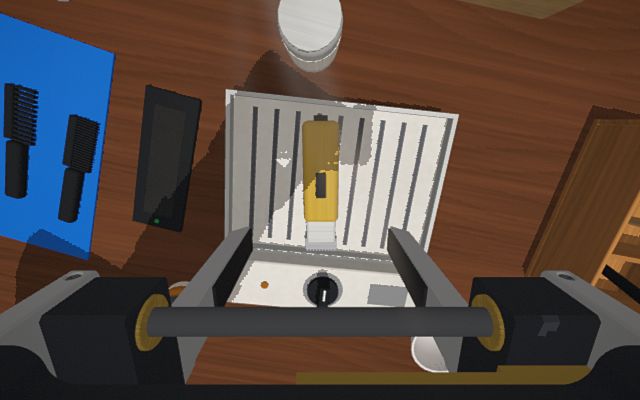

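The wrist view shows the clipper centred between the fingers at (320,185), blade towards the knob at (322,290). Its fitted centre is about (592,-215), yaw 11.1°. Going down and gripping it.

Request:
move_arm:
  rows:
    - [0,0,-0.05,-0.04,0.06,1,1]
    - [0,0,0,0,0,1,1]
    - [0,0,0,0,0,1,1]
    - [0,0,0,0,0,1,1]
    - [0,0,0,0,0,1,1]
    - [0,0,0,0,0,1,1]
    - [0,0,0,0,0,1,1]
    - [0,0,0,0,0,1,1]

```text
t: 5.1
position: [592.0, -215.1, 244.2]
ee_rot: [3.141, -0.0, 0.193]
wrist_force: [-0.4, 0.5, 0.0]
grip_width: 93.9
finger_force: 0.0
```

Request:
move_arm:
  rows:
    - [0,0,0,0,0,0.46,1]
    - [0,0,0,0,0,0,-1]
    - [0,0,0,0,0,0,-1]
    - [0,0,0,0,0,0,-1]
    - [0,0,0,0,0,0,-1]
    - [0,0,0,0,0,0,-1]
    - [0,0,0,0,0,0,-1]
    - [0,0,0,0,0,0,-1]
  grip_force: 28

```text
t: 5.9
position: [592.6, -214.4, 235.5]
ee_rot: [3.142, -0.0, 0.194]
wrist_force: [-0.5, -1.9, 3.1]
grip_width: 41.9
finger_force: 27.9
```

Request:
move_arm:
  rows:
    - [0,0,0,0,0,-1,-1]
    - [0,0,0,0,0,-1,-1]
    - [0,0,0,0,0,-1,-1]
    - [0,0,0.93,0,0,-1,-1]
    - [0,0,0.93,0,0,-1,-1]
    - [0,0,0.93,0,0,0,-1]
    - [0,0,0,-0.164,-0.955,0,-1]
    - [0,0,0,-0.164,-0.955,0,-1]

```text
t: 6.7
position: [589.0, -174.7, 334.6]
ee_rot: [-3.141, 0.001, -0.084]
wrist_force: [-0.0, -0.6, -3.4]
grip_width: 42.1
finger_force: 28.0
```

Request:
move_arm:
  rows:
    - [0,0,0,-0.164,-0.955,0,-1]
    - [0,0,0,-0.164,-0.955,0,-1]
    - [0,0,0,-0.164,-0.955,0,-1]
    - [0,0,0,-0.164,-0.955,0,-1]
    - [0,0,0,-0.164,-0.955,0,-1]
    - [0,0,0,-0.164,-0.955,0,-1]
    - [0,0,0,-0.164,-0.955,0,-1]
    - [0,0,0,-0.164,-0.955,0,-1]

```text
t: 7.5
position: [575.7, -19.3, 335.4]
ee_rot: [-3.142, 0.0, -0.084]
wrist_force: [0.2, -0.4, -3.5]
grip_width: 41.9
finger_force: 28.0
```

Request:
move_arm:
  rows:
    - [0,0,0,-0.164,-0.955,0,-1]
    - [0,0,0,0,0,0,-1]
    - [0,0,0,0,0,1,-1]
    - [0,0,0,0,0,1,-1]
    - [0,0,0,0,0,0,-1]

```text
t: 8.0
position: [573.9, -1.8, 293.0]
ee_rot: [3.141, 0.004, -0.085]
wrist_force: [-0.2, 0.4, -3.5]
grip_width: 42.2
finger_force: 28.0
```

Run:
```python
from h import *
for n in("top","side","wrist"):
    im,W=cam(n); save(im,n+"2.png")
    try: print(n,"clip",rect(W,574,-2,95,150,110))
    except Exception as e: print(e)
    try: print(rect(W,574,-2,75,150,110))
    except Exception as e: print(e)
plan(574.3,-2,15,-4.9)
```

```text
top clip (array([539.4,   3. ]), array([39.5, 14.9]), 84.1, 84, array([124.2, 127.2]), (np.float64(13.0), np.float64(13.0)))
(array([539.4,   3. ]), array([39.5, 14.9]), 84.1, 84, array([124.2, 127.2]), (np.float64(13.0), np.float64(13.0)))
side clip (array([572.4, -10. ]), array([173.9,  55. ]), -5.0, 1600, array([118. , 128.3]), (np.float64(43.0), np.float64(43.0)))
(array([572.4, -10. ]), array([173.9,  55. ]), -5.0, 1651, array([117.5, 128.1]), (np.float64(43.0), np.float64(43.0)))
wrist clip (array([599.2,  -4.4]), array([119.4,  66.1]), -5.0, 15425, array([128., 137.]), (np.float64(66.0), np.float64(42.0)))
(array([599.2,  -4.4]), array([119.4,  66.1]), -5.0, 15425, array([128., 137.]), (np.float64(66.0), np.float64(42.0)))
wz 0.00  x -0.02 y 0.00 z 4.12 from [574.7  -2.  296.5]
```

View pics/wrist2.png

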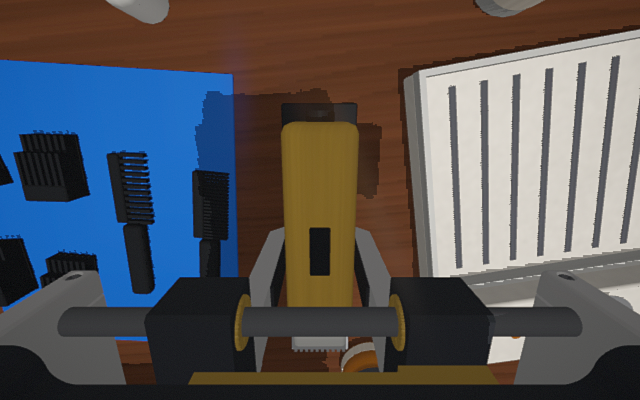

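The view shows the clipper held level over the pad at (320,220). Its heading is -5°, lined up with the pad below. Lowering it now.

Request:
move_arm:
  rows:
    - [0,0,0,0,0,1,-1]
    - [0,0,0,0,0,1,-1]
    - [0,0,0,0,0,1,-1]
    - [0,0,0,0,0,0.7,-1]
    - [0,0,0,0,0,0.2,-1]
    - [0,0,0,0,0,0.15,-1]
    - [0,0,0,0,0,0.07,-1]
    - [0,0,0,0,0,0,-1]

```text
t: 8.95
position: [574.7, -2.0, 213.7]
ee_rot: [-3.142, -0.001, -0.085]
wrist_force: [0.2, -0.6, -4.7]
grip_width: 41.6
finger_force: 28.0
```

Request:
move_arm:
  rows:
    - [0,0,0,0,0,0.06,-1]
    - [0,0,0,0,0,0,-1]

```text
t: 9.15
position: [574.7, -2.0, 213.5]
ee_rot: [3.142, -0.001, -0.085]
wrist_force: [-6.1, 0.3, 10.1]
grip_width: 41.8
finger_force: 28.0
```

Request:
move_arm:
  rows:
    - [0,0,0,0,0,0,1]
    - [0,0,0,0,0,0,1]
    - [0,0,0,0,0,0,1]
    - [0,0,0,0,0,-0.5,1]
    - [0,0,0,0,0,-1,1]
    - [0,0,0,0,0,-1,1]
    - [0,0,0,0,0,-1,1]
    - [0,0,0,0,0,-1,1]
  grip_force: 7

```text
t: 9.95
position: [574.4, -2.0, 303.5]
ee_rot: [-3.142, -0.001, -0.085]
wrist_force: [0.1, -0.3, -0.8]
grip_width: 94.1
finger_force: 0.0
```

Request:
move_arm:
  rows:
    - [0,0,0,0,-0.9,-1,1]
    - [0,0,0,0,-1,0,1]
    - [0,0,0,0,-1,0,1]
    - [0,0,0,0,-1,0,1]
    - [0,0,0,0,-1,0,1]
    - [0,0,0,0,-1,0,1]
    - [0,0,0,0,0,0,1]

```text
t: 10.65
position: [584.4, 117.3, 322.5]
ee_rot: [-3.141, -0.001, -0.083]
wrist_force: [-0.0, 0.3, -0.5]
grip_width: 93.7
finger_force: 0.0
```

Run:
```python
from h import *
for n in("top","side","wrist"):
    im,W=cam(n); save(im,n+"3.png")
    for t,x,y,a,b in [("clip",574,-2,36,60),("clipfull",574,-2,14,60),("pad",574,-2,5.7,60),("c1",539,114,9,25),("c2",563,188,9,25),("gA",625,246,7,40),("gB",500,270,7,40),("gC",638,322,7,50),("gD",522,337,7,50)]:
        try: print(n,t,*rect(W,x,y,a,b,110))
        except Exception as e: print(n,t,"no")
```

```text
top clip [578.5  -1. ] [151.9  41.8] -4.8 744 [44.3 48.6] (np.float64(40.0), np.float64(42.0))
top clipfull [ 5.717e+02 -5.000e-01] [173.2  41.8] -4.8 878 [43.7 48.3] (np.float64(40.0), np.float64(42.0))
top pad [5.722e+02 1.000e-01] [189.3  69.6] -4.8 1411 [37.5 47.5] (np.float64(69.0), np.float64(70.0))
top c1 [560.9 123.8] [11.9 11.2] -1.7 18 [12.4 16.3] (0, 0)
top c2 [560.9 188. ] [28.1 28.1] -84.3 66 [15.9 20.3] (0, 0)
top gA [646.6 324.9] [68.6 47.8] 3.3 354 [32.8 38.9] (np.float64(47.0), np.float64(38.0))
top gB [508.4 273.8] [59.6 31.2] -10.5 177 [26.9 31.7] (np.float64(31.0), np.float64(15.0))
top gC [646.6 324.9] [68.6 47.8] 3.3 362 [33.  39.4] (np.float64(47.0), np.float64(38.0))
top gD [529.6 336.6] [61.3 40. ] -3.4 349 [33.1 39.1] (np.float64(40.0), np.float64(39.0))
side clip [580.1  -3.8] [149.5  43.7] -5.3 1128 [44.8 47.6] (np.float64(40.0), np.float64(44.0))
side clipfull [573.7  -3.8] [173.   44.3] -4.6 1784 [40.1 47.1] (np.float64(43.0), np.float64(44.0))
side pad [574.9  -3. ] [189.2  71.5] -4.6 2585 [30.2 46.9] (np.float64(69.0), np.float64(71.0))
side c1 [541.6 
[... 710 characters left out ...]
p.float64(42.0), np.float64(42.0))
wrist pad [574.5  -1.5] [188.2  70.2] -4.6 9750 [43.5 47.1] (np.float64(70.0), np.float64(70.0))
wrist c1 [541.  114.7] [149.3  34. ] -10.8 2657 [13.  18.6] (np.float64(20.0), np.float64(34.0))
wrist c2 [564.9 187.3] [149.9  34.4] -7.9 2602 [12.8 18.5] (np.float64(20.0), np.float64(34.0))
wrist gA [632.1 243.7] [60.3 40.4] -7.0 2872 [26.8 30.2] (np.float64(40.0), np.float64(40.0))
wrist gB [509.6 266.9] [59.4 39.7] -10.4 1373 [22.3 29.9] (np.float64(14.0), np.float64(40.0))
wrist gC [647.3 321.6] [60.5 41.8] 5.9 3639 [34.1 38.1] (np.float64(42.0), np.float64(41.0))
wrist gD [532.6 335. ] [59.3 41.4] -2.8 2385 [25.9 37.4] (np.float64(14.0), np.float64(41.0))
```

View pics/wrist3.png

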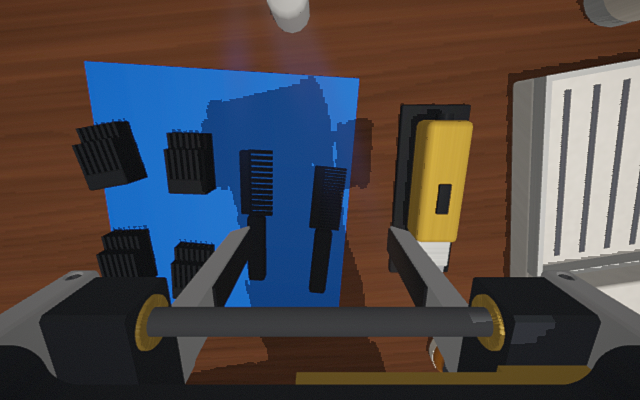

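The wrist view shows the clipper centred and parallel on the pad at (440,185); in all three cameras its fit matches the pad within about 3 mm. All six items on the mat are in view. Picking up comb 1 at (322,235).

Request:
move_arm:
  rows:
    - [0,0,0.525,0,0,0,0]
    - [0,0,0.525,0,0,0,0]
    - [0,0,0,-0.9,0.18,1,0]
    - [0,0,0,-0.9,0.18,1,0]
    - [0,0,0,-0.91,0.18,1,0]
    - [0,0,0,0,0,1,0]
    - [0,0,0,0,0,1,0]
    - [0,0,0,0,0,0.5,0]
  grip_force: 9

```text
t: 11.6
position: [529.0, 114.3, 210.7]
ee_rot: [3.141, 0.001, -0.191]
wrist_force: [-0.2, 0.4, 0.0]
grip_width: 47.1
finger_force: 0.0
```

Request:
move_arm:
  rows:
    - [0,0,0,0,0,0.4,0]
    - [0,0,0,0,0,0,0]
    - [0,0,0,0,0,0,-1]
    - [0,0,0,0,0,0,-1]
    - [0,0,0,0,0,0,-1]
    - [0,0,0,0,0,0,-1]

```text
t: 12.2
position: [529.3, 115.2, 204.1]
ee_rot: [-3.141, -0.0, -0.19]
wrist_force: [0.1, 0.1, 1.7]
grip_width: 20.0
finger_force: 9.0
```

Request:
move_arm:
  rows:
    - [0,0,0,0,0,-1,-1]
    - [0,0,0,0,0,-1,-1]
    - [0,0,-0.92,0,0,-1,-1]
    - [0,0,-0.92,0,0,-1,-1]
    - [0,0,-0.93,0,0,-1,-1]
    - [0,0,0,0.051,0.972,-0.2,-1]
    - [0,0,0,0.051,0.972,0,-1]
    - [0,0,0,0.051,0.972,0,-1]

```text
t: 13.0
position: [537.4, 56.8, 308.1]
ee_rot: [3.142, -0.0, 0.087]
wrist_force: [0.0, 0.6, -0.6]
grip_width: 19.8
finger_force: 9.0
```

Request:
move_arm:
  rows:
    - [0,0,0,0.051,0.972,0,-1]
    - [0,0,0,0.051,0.972,0,-1]
    - [0,0,0,0.051,0.972,0,-1]
    - [0,0,0,0.051,0.972,0,-1]
    - [0,0,0,0.051,0.972,0,-1]
    - [0,0,0,0.051,0.972,0,-1]
    - [0,0,0,0.051,0.972,0,-1]
    - [0,0,0,0.051,0.972,0,-1]

```text
t: 13.8
position: [559.0, -97.6, 307.9]
ee_rot: [-3.142, 0.0, 0.087]
wrist_force: [0.2, -0.5, -0.9]
grip_width: 19.6
finger_force: 9.0
```

Request:
move_arm:
  rows:
    - [0,0,0,0.051,0.972,0,-1]
    - [0,0,0,0.051,0.972,0,-1]
    - [0,0,0,0.051,0.972,0,-1]
    - [0,0,0,0.051,0.972,0,-1]
    - [0,0,0,0.051,0.972,0,-1]
    - [0,0,0,0.051,0.972,0,-1]
    - [0,0,0,0.051,0.972,0,-1]
    - [0,0,0,0.051,0.972,0,-1]

```text
t: 14.6
position: [580.7, -252.6, 307.8]
ee_rot: [-3.141, 0.0, 0.087]
wrist_force: [-0.7, 0.5, -0.3]
grip_width: 19.6
finger_force: 9.0
```

Request:
move_arm:
  rows:
    - [0,0,0,0.051,0.972,0,-1]
    - [0,0,0,0.051,0.972,0,-1]
    - [0,0,0,0.051,0.972,0,-1]
    - [0,0,0,0.051,0.972,0,-1]
    - [0,0,0,0,0,0,-1]
    - [0,0,0,0,0,0,-1]

```text
t: 15.2
position: [591.3, -328.6, 307.4]
ee_rot: [-3.141, 0.0, 0.086]
wrist_force: [0.5, 0.7, -0.0]
grip_width: 19.9
finger_force: 9.0
```

Run:
```python
from h import *
im,W=cam("wrist"); save(im,"w4.png"); print(state()["grip_width"])
from scipy.spatial.transform import Rotation
# tray frame coords, profile of heights
a=np.radians(5.0); T=np.array([595.3,-229.7])
D=W[...,:2]-T; L=np.stack([D[...,0]*np.cos(a)+D[...,1]*np.sin(a),-D[...,0]*np.sin(a)+D[...,1]*np.cos(a)],-1)
rim=(W[...,2]>40)&(W[...,2]<49)&(abs(L[...,0])<115)&(abs(L[...,1])<150)
l=L[rim]
for nm,s,k in (("y+",(abs(l[:,0])<80)&(l[:,1]>115),1),("y-",(abs(l[:,0])<80)&(l[:,1]<-115),1),("x+",(abs(l[:,1])<120)&(l[:,0]>80),0)):
    p=l[s]
    if len(p)>10: print(nm,len(p),np.percentile(p[:,k],[3,50,97]).round(1),np.polyfit(p[:,1-k],p[:,k],1).round(3))
print("comb",rect(W,591.8,-328.3,100,140,100))
plan(591.8,-328.3,32,5)
```

```text
19.79633497815382
y+ 1749 [128.4 130.1 134.2] [1.00000e-03 1.30655e+02]
y- 885 [-135.5 -132.9 -130.6] [ 2.00000e-03 -1.32957e+02]
x+ 2084 [95.  97.3 99.7] [1.0000e-03 9.7326e+01]
comb (array([ 610.4, -327.1]), array([133.1,  44.1]), 4.8, 8664, array([115.8, 127.2]), (np.float64(20.0), np.float64(34.0)))
wz -0.00  x 0.02 y 0.01 z 3.83 from [ 591.4 -328.   307.6]
```

View pics/w4.png

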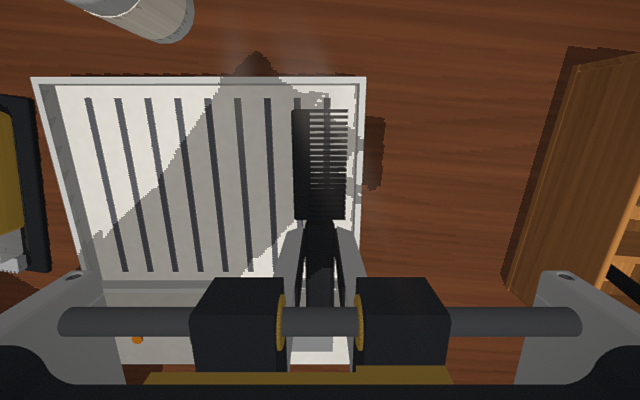

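The view shows the comb held level at (320,165) beside the right tray wall; the measured walls match the tray model within 1 mm. Lowering, releasing and going back for comb 2.

Request:
move_arm:
  rows:
    - [0,0,0,0,0,1,-1]
    - [0,0,0,0,0,1,-1]
    - [0,0,0,0,0,1,-1]
    - [0,0,0,0,0,0.6,-1]
    - [0,0,0,0,0,0.22,-1]
    - [0,0,0,0,0,0,-1]
    - [0,0,0,0,0,0,-0.4]
    - [0,0,0,0,0,0,-0.4]

```text
t: 16.05
position: [591.6, -328.2, 232.5]
ee_rot: [3.141, -0.001, 0.087]
wrist_force: [-0.3, -0.0, -0.9]
grip_width: 27.7
finger_force: 0.0
```

Request:
move_arm:
  rows:
    - [0,0,0,0,0,0,-0.4]
    - [0,0,0,0,0,-0.5,-0.4]
    - [0,0,0,0,0,-1,-0.4]
    - [0,0,0,0,0,-1,-0.4]
    - [0,0,0.75,0,0,-1,0]
    - [0,0,0.75,0,0,-1,0]
    - [0,0,0.75,0,0,-1,0]
    - [0,0,0,0,0,-0.5,0]

```text
t: 16.85
position: [591.4, -328.2, 354.4]
ee_rot: [3.14, -0.003, -0.139]
wrist_force: [0.6, -0.9, -0.3]
grip_width: 46.8
finger_force: 0.0
```

Request:
move_arm:
  rows:
    - [0,0,0,-0.21,-0.975,0,0]
    - [0,0,0,-0.21,-0.975,0,0]
    - [0,0,0,-0.21,-0.975,0,0]
    - [0,0,0,-0.21,-0.975,0,0]
    - [0,0,0,-0.21,-0.975,0,0]
    - [0,0,0,-0.21,-0.975,0,0]
    - [0,0,0,-0.21,-0.975,0,0]
    - [0,0,0,-0.21,-0.975,0,0]

```text
t: 17.65
position: [579.5, -167.5, 351.5]
ee_rot: [-3.142, -0.0, -0.138]
wrist_force: [0.5, 0.2, -0.0]
grip_width: 47.0
finger_force: 0.0
```

Request:
move_arm:
  rows:
    - [0,0,0,-0.21,-0.975,0,0]
    - [0,0,0,-0.21,-0.975,0,0]
    - [0,0,0,-0.21,-0.975,0,0]
    - [0,0,0,-0.21,-0.975,0,0]
    - [0,0,0,-0.21,-0.975,0,0]
    - [0,0,0,-0.21,-0.975,0,0]
    - [0,0,0,-0.21,-0.975,0,0]
    - [0,0,0,-0.21,-0.975,0,0]

```text
t: 18.45
position: [567.5, -8.3, 351.5]
ee_rot: [-3.142, -0.0, -0.138]
wrist_force: [0.6, 0.2, 0.8]
grip_width: 47.0
finger_force: 0.0
```

Request:
move_arm:
  rows:
    - [0,0,0,-0.21,-0.975,0,0]
    - [0,0,0,-0.21,-0.975,0,0]
    - [0,0,0,-0.21,-0.975,0,0]
    - [0,0,0,-0.21,-0.975,0,0]
    - [0,0,0,-0.21,-0.975,0,0]
    - [0,0,0,-0.21,-0.975,0,0]
    - [0,0,0,-0.21,-0.975,0,0]
    - [0,0,0,-0.21,-0.975,0,0]

```text
t: 19.25
position: [555.5, 150.7, 351.5]
ee_rot: [-3.142, -0.0, -0.138]
wrist_force: [0.4, 0.9, 0.5]
grip_width: 46.7
finger_force: 0.0
```

Request:
move_arm:
  rows:
    - [0,0,0,-0.21,-0.975,0,0]
    - [0,0,0,-0.21,-0.975,0,0]
    - [0,0,0,0,0,0,0]
    - [0,0,0,0,0,0,0]

```text
t: 19.65
position: [552.7, 189.3, 351.4]
ee_rot: [3.141, 0.0, -0.137]
wrist_force: [0.3, -0.4, 0.2]
grip_width: 46.9
finger_force: 0.0
```

```bash
cat >> h.py <<'E'
def look(W,names):
    S={"c1":(541,114.7),"c2":(564.9,187.3),"gA":(632.1,243.7),"gB":(509.6,266.9),"gC":(647.3,321.6),"gD":(532.6,335)}
    for t in names:
        try: print(t,*rect(W,*S[t],9 if t[0]=='c' else 8,50,95))
        except Exception as e: print(t,"no")
E
python3 - <<'E'
from h import *
im,W=cam("wrist"); save(im,"w5.png"); print(state()["grip_width"])
look(W,["c2","gA","gB","gC","gD"])
im,W=cam("top"); print("tray comb",rect(W,592,-328,35,60,100))
im,W=cam("side"); print("tray comb",rect(W,592,-328,35,60,100))
plan(553,188.9,5.2,-7.9)
E
```

```text
47.15588429371133
c2 [564.9 187.1] [149.1  33.8] -7.5 2474 [13.1 18.7] (np.float64(20.0), np.float64(34.0))
gA [632.  244.1] [60.  39.9] -6.2 2244 [27.7 30.3] (np.float64(40.0), np.float64(40.0))
gB [509.5 266.9] [59.1 39.6] -10.3 1211 [21.6 30. ] (np.float64(16.0), np.float64(39.0))
gC [647.2 321.5] [60.  40.5] 5.6 2773 [34.8 38.2] (np.float64(40.0), np.float64(40.0))
gD [531.8 335.2] [60.3 40.1] -3.0 2304 [33.6 38.3] (np.float64(40.0), np.float64(40.0))
tray comb (array([ 600. , -320.7]), array([147.7,  36.4]), 1.2, 378, array([40.2, 45.7]), (np.float64(22.0), np.float64(36.0)))
tray comb (array([ 603.3, -327.9]), array([150.2,  34.5]), 5.2, 1647, array([39.5, 45.1]), (np.float64(21.0), np.float64(35.0)))
wz -0.01  x -0.01 y -0.02 z 7.36 from [553.1 188.4 351.5]
```

Request:
move_arm:
  rows:
    - [0,0,0,0,0,1,0]
    - [0,0,0,0,0,1,0]
    - [0,0,0,0,0,1,0]
    - [0,0,0,0,0,1,0]
    - [0,0,0,0,0,1,0]
    - [0,0,0,0,0,1,0]
    - [0,0,0,0,0,1,0]
    - [0,0,0,0,0,0.36,0]

```text
t: 20.6
position: [552.9, 188.3, 203.1]
ee_rot: [3.141, 0.002, -0.139]
wrist_force: [-27.6, -11.8, 70.5]
grip_width: 47.1
finger_force: 35.4
```

Request:
move_arm:
  rows:
    - [0,0,0,0,0,0,0]
    - [0,0,0,0,0,0,-1]
    - [0,0,0,0,0,0,-1]
    - [0,0,0,0,0,0,-1]
    - [0,0,0,0,0,0,-1]
    - [0,0,0,0,0,-1,-1]
    - [0,0,0,0,0,-1,-1]

```text
t: 21.3
position: [553.0, 189.0, 244.4]
ee_rot: [3.141, 0.001, -0.138]
wrist_force: [-0.1, 0.4, -1.0]
grip_width: 19.9
finger_force: 9.0
```

Request:
move_arm:
  rows:
    - [0,0,-0.75,0,0,-1,-1]
    - [0,0,-0.75,0,0,-1,-1]
    - [0,0,-0.74,0,0,-1,-1]
    - [0,0,0,-0.013,0.975,-0.2,-1]
    - [0,0,0,-0.013,0.975,0,-1]
    - [0,0,0,-0.013,0.975,0,-1]
    - [0,0,0,-0.013,0.975,0,-1]
    - [0,0,0,-0.013,0.975,0,-1]

```text
t: 22.1
position: [560.1, 91.0, 308.3]
ee_rot: [3.142, -0.0, 0.086]
wrist_force: [0.8, -0.4, -0.6]
grip_width: 20.0
finger_force: 9.0
```

Request:
move_arm:
  rows:
    - [0,0,0,-0.013,0.975,0,-1]
    - [0,0,0,-0.013,0.975,0,-1]
    - [0,0,0,-0.013,0.975,0,-1]
    - [0,0,0,-0.013,0.975,0,-1]
    - [0,0,0,-0.013,0.975,0,-1]
    - [0,0,0,-0.013,0.975,0,-1]
    - [0,0,0,-0.013,0.975,0,-1]
    - [0,0,0,-0.013,0.975,0,-1]

```text
t: 22.9
position: [571.4, -64.6, 308.3]
ee_rot: [-3.142, 0.0, 0.086]
wrist_force: [-1.2, -0.0, -1.2]
grip_width: 20.0
finger_force: 9.0
```

Request:
move_arm:
  rows:
    - [0,0,0,-0.013,0.975,0,-1]
    - [0,0,0,-0.013,0.975,0,-1]
    - [0,0,0,-0.013,0.975,0,-1]
    - [0,0,0,-0.013,0.975,0,-1]
    - [0,0,0,-0.013,0.975,0,-1]
    - [0,0,0,-0.013,0.975,0,-1]
    - [0,0,0,-0.013,0.975,0,-1]
    - [0,0,0,-0.013,0.975,0,-1]

```text
t: 23.7
position: [582.8, -220.8, 308.3]
ee_rot: [-3.142, 0.0, 0.086]
wrist_force: [0.5, -0.5, -1.1]
grip_width: 19.9
finger_force: 9.0
```

Request:
move_arm:
  rows:
    - [0,0,0,-0.013,0.975,0,-1]
    - [0,0,0,-0.013,0.975,0,-1]
    - [0,0,0,-0.013,0.975,0,-1]
    - [0,0,0,0,0,0,-1]
    - [0,0,0,0,0,0,-1]

```text
t: 24.2
position: [586.9, -278.2, 308.0]
ee_rot: [-3.141, 0.0, 0.085]
wrist_force: [-0.1, -0.4, 0.4]
grip_width: 19.7
finger_force: 9.0
```

Run:
```python
from h import *
im,W=cam("wrist"); save(im,"w6.png"); print(state()["grip_width"])
print("held",rect(W,600,-278.5,95,140,100),"placed",rect(W,601,-327,36,60,90))
plan(587.5,-278.5,31.7,5)
```

```text
19.998247707998374
held (array([ 606.2, -276.3]), array([134.3,  44.2]), 6.9, 8250, array([116.1, 127.4]), (np.float64(22.0), np.float64(35.0))) placed (array([ 603.5, -327.3]), array([148.2,  34.3]), 5.7, 3616, array([39.2, 44.6]), (np.float64(21.0), np.float64(34.0)))
wz -0.01  x 0.02 y 0.05 z 3.87 from [ 587.  -277.6  308.1]
```

View pics/w6.png

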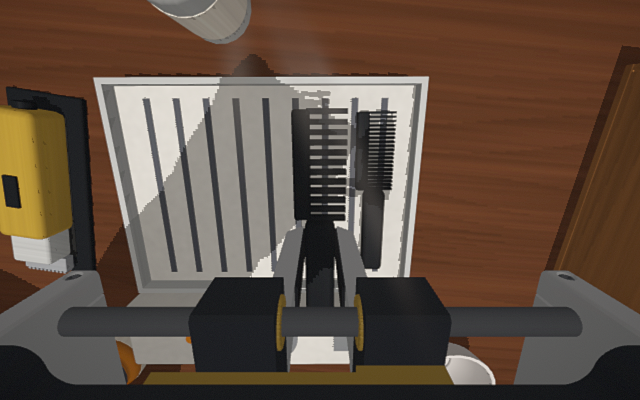

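Comb 2 is held over the tray at (320,165), with comb 1 flat to its right at (375,190) and clear of it. The descent at the mat ended with a hard touch (70 N), so I'll slow down near surfaces from now on.

Request:
move_arm:
  rows:
    - [0,0,0,0.02,0.03,1,-1]
    - [0,0,0,0,0,1,-1]
    - [0,0,0,0,0,1,-1]
    - [0,0,0,0,0,0.5,-1]
    - [0,0,0,0,0,0.25,-1]
    - [0,0,0,0,0,0.1,-1]
    - [0,0,0,0,0,0,-0.4]
    - [0,0,0,0,0,0,-0.4]

```text
t: 25.05
position: [587.6, -278.4, 232.1]
ee_rot: [3.141, -0.001, 0.086]
wrist_force: [0.2, 1.2, 0.6]
grip_width: 27.8
finger_force: 0.0
```

Request:
move_arm:
  rows:
    - [0,0,0,0,0,0,-0.4]
    - [0,0,0,0,0,-0.5,-0.4]
    - [0,0,0,0,0,-1,-0.4]
    - [0,0,0,0,0,-1,-0.4]
    - [0,0,0.7,0,0,-1,0.4]
    - [0,0,0.7,0,0,-1,0.4]
    - [0,0,0.6,0,0,-1,0.4]
    - [0,0,0,0,0,-0.5,0.4]

```text
t: 25.85
position: [587.4, -278.4, 354.1]
ee_rot: [3.14, -0.003, -0.115]
wrist_force: [0.4, 0.4, 0.2]
grip_width: 56.7
finger_force: 0.0
```

Request:
move_arm:
  rows:
    - [0,0,0,-0.03,-0.97,0,0.4]
    - [0,0,0,-0.03,-0.97,0,0.4]
    - [0,0,0,-0.03,-0.97,0,0.4]
    - [0,0,0,-0.03,-0.97,0,0.4]
    - [0,0,0,-0.03,-0.97,0,0.4]
    - [0,0,0,-0.03,-0.97,0,0.4]
    - [0,0,0,-0.03,-0.97,0,0.4]
    - [0,0,0,-0.03,-0.97,0,0.4]

```text
t: 26.65
position: [600.4, -121.7, 351.1]
ee_rot: [-3.141, 0.0, -0.113]
wrist_force: [0.0, -0.3, 0.7]
grip_width: 65.7
finger_force: 0.0
```

Request:
move_arm:
  rows:
    - [0,0,0,-0.03,-0.97,0,0.4]
    - [0,0,0,-0.03,-0.97,0,0.4]
    - [0,0,0,-0.03,-0.97,0,0.4]
    - [0,0,0,-0.03,-0.97,0,0.4]
    - [0,0,0,-0.03,-0.97,0,0.4]
    - [0,0,0,-0.03,-0.97,0,0.4]
    - [0,0,0,-0.03,-0.97,0,0.4]
    - [0,0,0,-0.03,-0.97,0,0.4]

```text
t: 27.45
position: [613.0, 33.0, 351.1]
ee_rot: [-3.142, 0.0, -0.113]
wrist_force: [0.9, -0.3, -0.4]
grip_width: 65.9
finger_force: 0.0
```

Request:
move_arm:
  rows:
    - [0,0,0,-0.03,-0.97,0,0.4]
    - [0,0,0,-0.03,-0.97,0,0.4]
    - [0,0,0,-0.03,-0.97,0,0.4]
    - [0,0,0,-0.03,-0.97,0,0.4]
    - [0,0,0,-0.03,-0.97,0,0.4]
    - [0,0,0,-0.03,-0.97,0,0.4]
    - [0,0,0,-0.03,-0.97,0,0.4]
    - [0,0,0,-0.03,-0.97,0,0.4]

```text
t: 28.25
position: [626.1, 187.6, 351.2]
ee_rot: [3.142, 0.0, -0.114]
wrist_force: [-0.2, 0.2, -0.1]
grip_width: 65.6
finger_force: 0.0
```

Request:
move_arm:
  rows:
    - [0,0,0,-0.03,-0.97,0,0.4]
    - [0,0,0,-0.03,-0.97,0,0.4]
    - [0,0,0,-0.03,-0.97,0,0.4]
    - [0,0,0,0,0,0,0.4]
    - [0,0,0,0,0,0,0.4]

```text
t: 28.75
position: [631.0, 244.3, 351.0]
ee_rot: [3.141, 0.0, -0.114]
wrist_force: [-0.2, -1.1, 0.7]
grip_width: 65.7
finger_force: 0.0
```

Run:
```python
from h import *
im,W=cam("wrist"); save(im,"w7.png"); print(state()["grip_width"])
look(W,["gA","gB","gC","gD"])
im,W=cam("side"); print("c1",rect(W,592,-328,36,60,60),"c2",rect(W,592,-278,36,60,60)); look(W,["gA","gB","gC","gD"])
plan(632,244.1,9,-6.6)
```

```text
65.6565811874666
gA [632.7 244.2] [59.  38.9] -6.5 1637 [28.4 30.5] (np.float64(39.0), np.float64(39.0))
gB [511.5 266.6] [56.9 39.4] -9.5 1314 [24.1 30.4] (np.float64(39.0), np.float64(39.0))
gC [647.4 321.7] [60.3 40.2] 6.0 2265 [34.4 38.3] (np.float64(40.0), np.float64(39.0))
gD [523.4 318.4] [53.7 20. ] -25.8 539 [36.3 38.6] (np.float64(20.0), np.float64(5.0))
c1 (array([ 592. , -328.7]), array([119.3,  33.9]), 4.9, 1187, array([42.3, 45.1]), (np.float64(20.0), np.float64(34.0))) c2 (array([ 591.8, -279.2]), array([119.1,  34. ]), 5.8, 946, array([42.2, 45.2]), (np.float64(20.0), np.float64(34.0)))
gA [633.5 243. ] [59.9 43.3] -4.5 357 [25.  30.1] (np.float64(42.0), np.float64(43.0))
gB [522.  298.9] [119.1  64.6] 73.2 711 [26.3 37.5] (np.float64(62.0), np.float64(65.0))
gC [648.6 319.8] [60.1 45.1] 5.6 376 [29.4 37.9] (np.float64(44.0), np.float64(42.0))
gD [522.8 301.7] [119.   64.6] 73.2 687 [26.4 37.5] (np.float64(62.0), np.float64(65.0))
wz 0.00  x 0.04 y -0.04 z 7.16 from [631.1 243.3 351.2]
```

Request:
move_arm:
  rows:
    - [0,0,0,0.04,-0.03,1,0.4]
    - [0,0,0,0,0,1,0.4]
    - [0,0,0,0,0,1,0.4]
    - [0,0,0,0,0,1,0.4]
    - [0,0,0,0,0,1,0.4]
    - [0,0,0,0,0,1,0.4]
    - [0,0,0,0,0,0.7,0.4]
    - [0,0,0,0,0,0.4,0.4]
  grip_force: 8

```text
t: 29.65
position: [631.9, 243.8, 208.1]
ee_rot: [3.141, 0.001, -0.115]
wrist_force: [0.2, -0.4, 0.4]
grip_width: 65.9
finger_force: 0.0
```

Request:
move_arm:
  rows:
    - [0,0,0,0,0,0.06,0.4]
    - [0,0,0,0,0,0,-1]
    - [0,0,0,0,0,0,-1]
    - [0,0,0,0,0,0,-1]
    - [0,0,0,0,0,0,-1]
    - [0,0,0,0,0,0,-1]
    - [0,0,0,0,0,-1,-1]
    - [0,0,0,0,0,-1,-1]

```text
t: 30.45
position: [631.8, 244.4, 248.0]
ee_rot: [3.141, 0.001, -0.114]
wrist_force: [-0.3, -0.4, -0.4]
grip_width: 39.9
finger_force: 8.0
```

Request:
move_arm:
  rows:
    - [0,0,-0.67,0,0,-1,-1]
    - [0,0,-0.67,0,0,-1,-1]
    - [0,0,-0.67,0,0,-1,-1]
    - [0,0,0,-0.078,0.986,-0.2,-1]
    - [0,0,0,-0.078,0.986,0,-1]
    - [0,0,0,-0.078,0.986,0,-1]
    - [0,0,0,-0.078,0.986,0,-1]
    - [0,0,0,-0.078,0.986,0,-1]

```text
t: 31.25
position: [632.6, 143.3, 311.3]
ee_rot: [3.141, 0.001, 0.086]
wrist_force: [0.6, 1.1, -0.2]
grip_width: 39.9
finger_force: 8.0
```

Request:
move_arm:
  rows:
    - [0,0,0,-0.078,0.986,0,-1]
    - [0,0,0,-0.078,0.986,0,-1]
    - [0,0,0,-0.078,0.986,0,-1]
    - [0,0,0,-0.078,0.986,0,-1]
    - [0,0,0,-0.078,0.986,0,-1]
    - [0,0,0,-0.078,0.986,0,-1]
    - [0,0,0,-0.078,0.986,0,-1]
    - [0,0,0,-0.078,0.986,0,-1]

```text
t: 32.05
position: [633.6, -14.8, 311.7]
ee_rot: [-3.142, 0.0, 0.086]
wrist_force: [0.0, 0.5, 0.1]
grip_width: 39.8
finger_force: 8.0
```

Request:
move_arm:
  rows:
    - [0,0,0,-0.078,0.986,0,-1]
    - [0,0,0,-0.078,0.986,0,-1]
    - [0,0,0,-0.078,0.986,0,-1]
    - [0,0,0,-0.078,0.986,0,-1]
    - [0,0,0,-0.078,0.986,0,-1]
    - [0,0,0,-0.078,0.986,0,-1]
    - [0,0,0,-0.078,0.986,0,-1]
    - [0,0,0,-0.078,0.986,0,-1]

```text
t: 32.85
position: [635.0, -172.8, 311.9]
ee_rot: [-3.142, 0.0, 0.087]
wrist_force: [0.2, 0.6, -0.4]
grip_width: 39.9
finger_force: 8.0
```

Request:
move_arm:
  rows:
    - [0,0,0,-0.078,0.986,0,-1]
    - [0,0,0,-0.078,0.986,0,-1]
    - [0,0,0,0,0,0,-1]
    - [0,0,0,0,0,0,-1]

```text
t: 33.25
position: [635.4, -211.0, 311.8]
ee_rot: [-3.141, 0.0, 0.086]
wrist_force: [-0.6, 1.1, 0.0]
grip_width: 40.1
finger_force: 8.0
```

Run:
```python
from h import *
im,W=cam("wrist"); save(im,"w8.png"); print(state()["grip_width"])
print("held",rect(W,642,-211,95,145,60))
im,W=cam("side"); print("c1",rect(W,601,-328,36,60,90),"c2",rect(W,600,-278,36,60,90))
plan(635.8,-211.1,35.5,5)
```

```text
39.96890087368435
held (array([ 635.7, -211.1]), array([64.1, 60.4]), -85.4, 6865, array([129.8, 136.8]), (np.float64(60.0), np.float64(60.0)))
c1 (array([ 597.9, -319.3]), array([155.8,  76.8]), 11.9, 2873, array([40.4, 45. ]), (np.float64(51.0), np.float64(77.0))) c2 (array([ 598.6, -320.2]), array([154.2,  75.6]), 14.2, 2766, array([40.4, 45. ]), (np.float64(51.0), np.float64(76.0)))
wz 0.00  x 0.01 y 0.05 z 3.87 from [ 635.6 -210.   312. ]
```

View pics/w8.png

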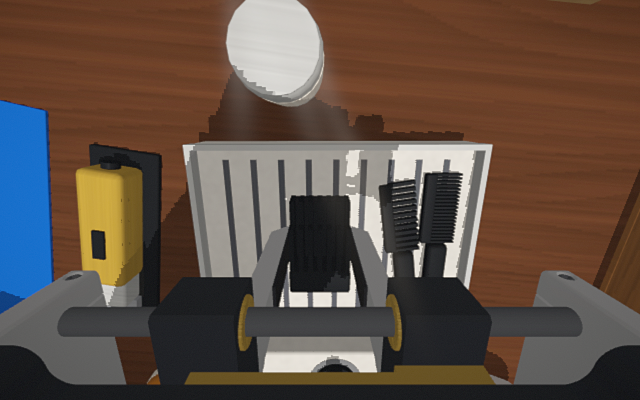

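The guard is held well at (320,240). Comb 2, at (398,215), has been knocked askew towards comb 1 at (440,210). Measuring both before lowering.

```bash
cat >> h.py <<'E'
A=np.radians(5.0); T0=np.array([595.3,-229.7])
def loc(W):
    D=W[...,:2]-T0
    return np.stack([D[...,0]*np.cos(A)+D[...,1]*np.sin(A),-D[...,0]*np.sin(A)+D[...,1]*np.cos(A)],-1)
def wld(lx,ly): return np.round(T0+[np.cos(A)*lx-np.sin(A)*ly,np.sin(A)*lx+np.cos(A)*ly],1)
def traymap(W,zlo=34,zhi=66):
    L=loc(W); m=(abs(L[...,0])<93)&(abs(L[...,1])<128)&(W[...,2]>zlo)&(W[...,2]<zhi)
    n,l,st,ce=cv2.connectedComponentsWithStats(m.astype(np.uint8),connectivity=4)
    for i in range(1,n):
        p=W[l==i]; q=L[l==i]
        if len(p)<25: continue
        c,wh,a=cv2.minAreaRect(q.astype(np.float32))
        if wh[0]<wh[1]: a+=90
        print("local",np.round(c,1),np.round(sorted(wh)[::-1],1),"ang",round((a+90)%180-90,1),"n",len(p),"z",np.percentile(p[:,2],[50,98]).round(1),"lx",q[:,0].min().round(),q[:,0].max().round(),"ly",q[:,1].min().round(),q[:,1].max().round())
E
python3 - <<'E'
from h import *
for n in("wrist","side","top"):
    im,W=cam(n); print(n); traymap(W)
E
```

```text
wrist
local [ 18.2 -80. ] [109.2  77.1] ang 0.4 n 5522 z [37.8 44.6] lx -36.0 73.0 ly -118.0 -41.0
side
local [ -5.5 -87.8] [156.4  77.3] ang 5.8 n 3203 z [39.5 45.6] lx -85.0 73.0 ly -119.0 -42.0
top
local [ 21.9 -92.2] [18.3 17.4] ang 80.2 n 36 z [38.5 41.7] lx 13.0 31.0 ly -102.0 -83.0
```

Request:
move_arm:
  rows:
    - [0,0,0,0,0.04,1,-1]
    - [0,0,0,0,0,1,-1]
    - [0,0,0,0,0,1,-1]
    - [0,0,0,0,0,0.5,-1]
    - [0,0,0,0,0,0.25,-1]
    - [0,0,0,0,0,0.1,-1]
    - [0,0,0,0,0,0,0.06]
    - [0,0,0,0,0,0,0.06]

```text
t: 34.3
position: [635.7, -211.4, 236.0]
ee_rot: [3.141, -0.001, 0.087]
wrist_force: [0.9, 0.4, 0.6]
grip_width: 49.1
finger_force: 0.0
```

Request:
move_arm:
  rows:
    - [0,0,0,0,0,0,0.06]
    - [0,0,0,0,0,-0.5,0.06]
    - [0,0,0,0,0,-1,0.06]
    - [0,0,0,0,0,-1,0.06]
    - [0,0,0.7,0,0,-1,0.15]
    - [0,0,0.7,0,0,-1,0.15]
    - [0,0,0.7,0,0,-1,0.15]
    - [0,0,0.56,0,0,-0.5,0.15]

```text
t: 35.1
position: [635.5, -211.4, 358.3]
ee_rot: [3.141, -0.003, -0.182]
wrist_force: [-0.1, 0.3, -0.0]
grip_width: 54.1
finger_force: 0.0
```

Request:
move_arm:
  rows:
    - [0,0,0,-0.456,-0.973,0,0.15]
    - [0,0,0,-0.456,-0.973,0,0.15]
    - [0,0,0,-0.456,-0.973,0,0.15]
    - [0,0,0,-0.456,-0.973,0,0.15]
    - [0,0,0,-0.456,-0.973,0,0.15]
    - [0,0,0,-0.456,-0.973,0,0.15]
    - [0,0,0,-0.456,-0.973,0,0.15]
    - [0,0,0,-0.456,-0.973,0,0.15]

```text
t: 35.9
position: [591.1, -44.4, 356.2]
ee_rot: [-3.142, -0.001, -0.179]
wrist_force: [0.3, -0.3, 0.7]
grip_width: 53.9
finger_force: 0.0
```

Request:
move_arm:
  rows:
    - [0,0,0,-0.456,-0.973,0,0.15]
    - [0,0,0,-0.456,-0.973,0,0.15]
    - [0,0,0,-0.456,-0.973,0,0.15]
    - [0,0,0,-0.456,-0.973,0,0.15]
    - [0,0,0,-0.456,-0.973,0,0.15]
    - [0,0,0,-0.456,-0.973,0,0.15]
    - [0,0,0,-0.456,-0.973,0,0.15]
    - [0,0,0,-0.456,-0.973,0,0.15]

```text
t: 36.7
position: [547.1, 121.8, 356.1]
ee_rot: [-3.141, -0.001, -0.179]
wrist_force: [-1.0, -0.1, 0.6]
grip_width: 54.1
finger_force: 0.0
```

Request:
move_arm:
  rows:
    - [0,0,0,-0.456,-0.973,0,0.15]
    - [0,0,0,-0.456,-0.973,0,0.15]
    - [0,0,0,-0.456,-0.973,0,0.15]
    - [0,0,0,-0.456,-0.973,0,0.15]
    - [0,0,0,-0.456,-0.973,0,0.15]
    - [0,0,0,-0.456,-0.973,0,0.15]
    - [0,0,0,-0.456,-0.973,0,0.15]
    - [0,0,0,0,0,0,0.15]

```text
t: 37.5
position: [508.2, 268.2, 356.0]
ee_rot: [-3.141, -0.001, -0.177]
wrist_force: [0.2, 0.6, 0.1]
grip_width: 54.0
finger_force: 0.0
```

Run:
```python
from h import *
im,W=cam("wrist"); save(im,"w9.png"); print(state()["grip_width"])
look(W,["gB","gC","gD"])
for n in("side","top"):
    im,W=cam(n); save(im,n+"9.png");print(n); traymap(W);look(W,["gB","gC","gD"])
plan(509.6,266.9,9,-10.3)
a=cv2.imread("pics/side9.png")[240:400,230:460]
cv2.imwrite("pics/side9c.png",cv2.resize(a,None,fx=3.4,fy=3.4,interpolation=cv2.INTER_CUBIC))
```

```text
53.96794612477478
gB [508.8 267.4] [59.8 39.6] -10.0 1600 [28.4 30.4] (np.float64(40.0), np.float64(38.0))
gC [647.2 321.5] [60.6 40.3] 4.9 2724 [35.3 38.2] (np.float64(40.0), np.float64(40.0))
gD [531.5 335.4] [60.2 40. ] -3.1 2162 [34.3 38.3] (np.float64(40.0), np.float64(40.0))
side
local [42.3 13.4] [60.4 40.8] ang 0.4 n 936 z [53.  57.1] lx 12.0 73.0 ly -7.0 34.0
local [ -5.3 -90.1] [154.8  77.7] ang 7.6 n 3224 z [39.3 45.6] lx -85.0 74.0 ly -120.0 -43.0
gB [521.7 299.2] [118.2  65. ] 73.2 716 [26.6 37.3] (np.float64(62.0), np.float64(65.0))
gC [648.8 320.3] [60.7 44.5] 5.7 376 [29.4 37.6] (np.float64(45.0), np.float64(43.0))
gD [522.7 302.5] [120.4  65. ] 73.2 693 [26.7 37.3] (np.float64(62.0), np.float64(65.0))
top
local [ -7.1 -85.7] [154.6  75.6] ang 7.8 n 815 z [39.9 45.8] lx -86.0 71.0 ly -115.0 -40.0
local [40.3 17.3] [60.3 41.1] ang -0.5 n 331 z [51.5 58. ] lx 10.0 70.0 ly -3.0 38.0
gB [552.2 319.4] [12.2  8. ] 1.0 16 [18.9 26.7] (0, 0)
gC [645.9 323. ] [60.4 40.9] 5.2 358 [32.8 39. ] (np.float64(41.0), np.float64(40.0))
gD [552.2 319.4] [12.2  8. ] 1.0 16 [18.9 26.7] (0, 0)
wz 0.01  x 0.02 y -0.05 z 7.38 from [509.  265.9 355.6]
```

View pics/side9c.png

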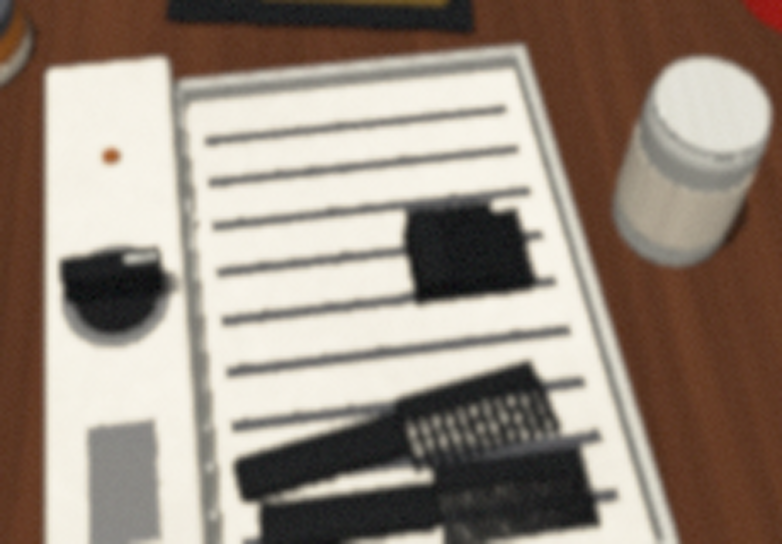

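The side view shows guard A flat at (468,250). The two combs lie side by side at the bottom (400,430) and (430,510), both at floor height. Picking guard B.

Request:
move_arm:
  rows:
    - [0,0,0,0.02,-0.03,1,0.15]
    - [0,0,0,0,0,1,0.15]
    - [0,0,0,0,0,1,0.15]
    - [0,0,0,0,0,1,0.15]
    - [0,0,0,0,0,1,0.15]
    - [0,0,0,0,0,1,0.15]
    - [0,0,0,0,0,0.8,0.15]
    - [0,0,0,0,0,0.5,0.15]
  grip_force: 8

```text
t: 38.45
position: [509.6, 266.0, 208.1]
ee_rot: [3.141, 0.001, -0.18]
wrist_force: [0.7, -0.3, 0.4]
grip_width: 54.2
finger_force: 0.0
```

Request:
move_arm:
  rows:
    - [0,0,0,0,0,0.08,0.15]
    - [0,0,0,0,0,0,-1]
    - [0,0,0,0,0,0,-1]
    - [0,0,0,0,0,0,-1]
    - [0,0,0,0,0,0,-1]
    - [0,0,0,0,0,-1,-1]
    - [0,0,0,0,0,-1,-1]
    - [0,0,0,0,0,-1,-1]

```text
t: 39.25
position: [509.3, 267.0, 268.3]
ee_rot: [-3.142, 0.0, -0.179]
wrist_force: [0.6, -0.0, -0.5]
grip_width: 40.2
finger_force: 8.0
```

Request:
move_arm:
  rows:
    - [0,0,-0.7,0,0,-1,-1]
    - [0,0,-0.7,0,0,-1,-1]
    - [0,0,-0.7,0,0,-0.2,-1]
    - [0,0,-0.56,0,0,0,-1]
    - [0,0,0,0.005,0.975,0,-1]
    - [0,0,0,0.005,0.975,0,-1]
    - [0,0,0,0.005,0.975,0,-1]
    - [0,0,0,0.005,0.975,0,-1]

```text
t: 40.05
position: [516.5, 188.6, 311.6]
ee_rot: [-3.142, -0.0, 0.087]
wrist_force: [0.3, -0.0, 0.1]
grip_width: 39.9
finger_force: 8.0
```

Request:
move_arm:
  rows:
    - [0,0,0,0.005,0.975,0,-1]
    - [0,0,0,0.005,0.975,0,-1]
    - [0,0,0,0.005,0.975,0,-1]
    - [0,0,0,0.005,0.975,0,-1]
    - [0,0,0,0.005,0.975,0,-1]
    - [0,0,0,0.005,0.975,0,-1]
    - [0,0,0,0.005,0.975,0,-1]
    - [0,0,0,0.005,0.975,0,-1]

```text
t: 40.85
position: [530.8, 33.2, 311.6]
ee_rot: [-3.142, -0.0, 0.087]
wrist_force: [0.4, 0.2, -0.7]
grip_width: 40.3
finger_force: 8.0
```

Request:
move_arm:
  rows:
    - [0,0,0,0.005,0.975,0,-1]
    - [0,0,0,0.005,0.975,0,-1]
    - [0,0,0,0.005,0.975,0,-1]
    - [0,0,0,0.005,0.975,0,-1]
    - [0,0,0,0.005,0.975,0,-1]
    - [0,0,0,0.005,0.975,0,-1]
    - [0,0,0,0.005,0.975,0,-1]
    - [0,0,0,0.005,0.975,0,-1]

```text
t: 41.65
position: [545.2, -122.2, 311.6]
ee_rot: [-3.142, -0.0, 0.087]
wrist_force: [-0.0, 0.1, 0.1]
grip_width: 39.8
finger_force: 8.0
```

Request:
move_arm:
  rows:
    - [0,0,0,0.005,0.975,0,-1]
    - [0,0,0,0.005,0.975,0,-1]
    - [0,0,0,0.005,0.975,0,-1]
    - [0,0,0,0.005,0.975,0,-1]
    - [0,0,0,0.005,0.975,0,-1]
    - [0,0,0,0,0,0,-1]
    - [0,0,0,0,0,0,-1]

```text
t: 42.35
position: [554.1, -218.7, 311.2]
ee_rot: [-3.141, 0.0, 0.086]
wrist_force: [0.2, 0.5, -0.3]
grip_width: 39.7
finger_force: 8.0
```

Run:
```python
from h import *
im,W=cam("wrist"); save(im,"w10.png"); print(state()["grip_width"])
print("held",rect(W,560,-218,95,145,60)); traymap(W)
im,W=cam("top"); look(W,["gC","gD"])
plan(*wld(-40,15),35.5,5)
```

```text
40.07321186913309
held (array([ 553., -219.]), array([64.1, 60.6]), -85.5, 6885, array([129.4, 136.7]), (np.float64(60.0), np.float64(60.0)))
local [41.8 14.3] [60.  39.5] ang 0.1 n 2956 z [54.5 56.8] lx 12.0 72.0 ly -5.0 34.0
local [ -5.  -89.3] [155.   78.7] ang 7.5 n 8416 z [38.8 44.8] lx -85.0 73.0 ly -119.0 -41.0
gC [646.1 322.9] [60.1 40.9] 4.9 351 [33.  39.4] (np.float64(41.0), np.float64(39.0))
gD [531.1 336.5] [59.2 39.7] -2.3 346 [33.2 39.8] (np.float64(40.0), np.float64(38.0))
wz -0.00  x -0.01 y 0.01 z 3.84 from [ 554.2 -218.   311.4]
```

View pics/w10.png

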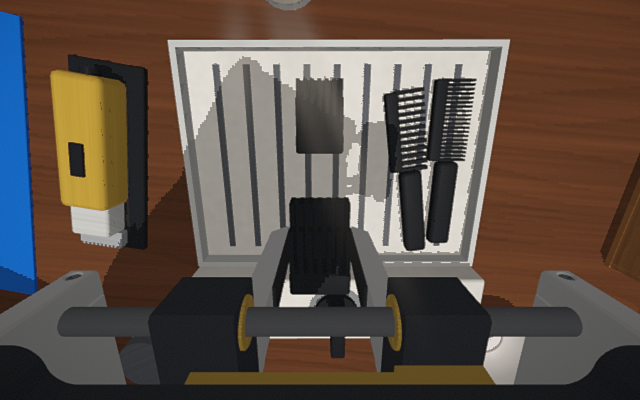

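Guard B is held at (320,245), guard A is flat at (320,115), and the two combs at (405,170) and (450,160) lie flat and separate. Lowering B, then going for guard C.

Request:
move_arm:
  rows:
    - [0,0,0,0,0,1,-1]
    - [0,0,0,0,0,1,-1]
    - [0,0,0,0,0,1,-1]
    - [0,0,0,0,0,0.5,-1]
    - [0,0,0,0,0,0.25,-1]
    - [0,0,0,0,0,0.08,-1]
    - [0,0,0,0,0,0,0.06]
    - [0,0,0,0,0,0,0.06]

```text
t: 43.25
position: [554.3, -218.6, 235.7]
ee_rot: [3.141, -0.001, 0.087]
wrist_force: [-0.2, 1.2, -0.2]
grip_width: 49.0
finger_force: 0.0
```

Request:
move_arm:
  rows:
    - [0,0,0,0,0,0,0.06]
    - [0,0,0,0,0,-0.5,0.06]
    - [0,0,0,0,0,-1,0.06]
    - [0,0,0,0,0,-1,0.06]
    - [0,0,0,0,0,-1,0.3]
    - [0,0,0,0,0,-1,0.3]
    - [0,0,0,0,0,-1,0.3]
    - [0,0,0,0,0,-0.5,0.3]

```text
t: 44.05
position: [554.1, -218.5, 357.5]
ee_rot: [3.14, -0.003, 0.087]
wrist_force: [-0.1, -1.4, 0.1]
grip_width: 61.3
finger_force: 0.0
```

Request:
move_arm:
  rows:
    - [0,0,0,0.2585,-0.981,0,0.3]
    - [0,0,0,0.2585,-0.981,0,0.3]
    - [0,0,0,0.2585,-0.981,0,0.3]
    - [0,0,0,0.2585,-0.981,0,0.3]
    - [0,0,0,0.2585,-0.981,0,0.3]
    - [0,0,0,0.2585,-0.981,0,0.3]
    - [0,0,0,0.2585,-0.981,0,0.3]
    - [0,0,0,0.2585,-0.981,0,0.3]

```text
t: 44.85
position: [581.8, -57.7, 354.9]
ee_rot: [-3.142, 0.0, 0.087]
wrist_force: [-0.4, -0.2, 0.0]
grip_width: 60.9
finger_force: 0.0
```

Request:
move_arm:
  rows:
    - [0,0,0,0.2585,-0.981,0,0.3]
    - [0,0,0,0.2585,-0.981,0,0.3]
    - [0,0,0,0.2585,-0.981,0,0.3]
    - [0,0,0,0.2585,-0.981,0,0.3]
    - [0,0,0,0.2585,-0.981,0,0.3]
    - [0,0,0,0.2585,-0.981,0,0.3]
    - [0,0,0,0.2585,-0.981,0,0.3]
    - [0,0,0,0.2585,-0.981,0,0.3]

```text
t: 45.65
position: [609.4, 102.2, 354.9]
ee_rot: [-3.142, 0.0, 0.087]
wrist_force: [0.2, -0.6, -0.7]
grip_width: 61.2
finger_force: 0.0
```

Request:
move_arm:
  rows:
    - [0,0,0,0.2585,-0.981,0,0.3]
    - [0,0,0,0.2585,-0.981,0,0.3]
    - [0,0,0,0.2585,-0.981,0,0.3]
    - [0,0,0,0.2585,-0.981,0,0.3]
    - [0,0,0,0.2585,-0.981,0,0.3]
    - [0,0,0,0.2585,-0.981,0,0.3]
    - [0,0,0,0.2585,-0.981,0,0.3]
    - [0,0,0,0.2585,-0.981,0,0.3]

```text
t: 46.45
position: [637.0, 262.8, 354.8]
ee_rot: [-3.142, 0.0, 0.087]
wrist_force: [-0.1, 0.1, 0.8]
grip_width: 61.3
finger_force: 0.0
```

Request:
move_arm:
  rows:
    - [0,0,0,0.2585,-0.981,0,0.3]
    - [0,0,0,0.2585,-0.981,0,0.3]
    - [0,0,0,0.2585,-0.981,0,0.3]
    - [0,0,0,0,0,0,0.3]
    - [0,0,0,0,0,0,0.3]

```text
t: 46.95
position: [647.2, 321.6, 354.4]
ee_rot: [3.141, 0.001, 0.087]
wrist_force: [0.2, -0.2, -0.2]
grip_width: 61.1
finger_force: 0.0
```

Run:
```python
from h import *
im,W=cam("wrist"); save(im,"w11.png"); print(state()["grip_width"])
look(W,["gC","gD"])
im,W=cam("side"); traymap(W)
plan(647.2,321.5,10,5)
```

```text
60.805279414728446
gC [648.  321.8] [58.9 38.6] 5.1 1726 [36.1 38.4] (np.float64(39.0), np.float64(39.0))
gD [531.7 335.5] [61.2 39.6] -3.9 1567 [33.3 38.5] (np.float64(40.0), np.float64(39.0))
local [42.4 13.6] [60.5 41.4] ang -0.2 n 942 z [52.9 57.2] lx 12.0 73.0 ly -7.0 34.0
local [-40.5  13.6] [60.1 40.9] ang 0.1 n 957 z [52.8 57.1] lx -71.0 -10.0 ly -7.0 34.0
local [ -5.4 -89.5] [155.5  77.7] ang 7.1 n 3222 z [39.4 45.6] lx -85.0 73.0 ly -120.0 -43.0
wz -0.01  x -0.00 y -0.04 z 7.29 from [647.4 320.7 354.8]
```

Request:
move_arm:
  rows:
    - [0,0,0,0,-0.02,1,0.3]
    - [0,0,0,0,0,1,0.3]
    - [0,0,0,0,0,1,0.3]
    - [0,0,0,0,0,1,0.3]
    - [0,0,0,0,0,1,0.3]
    - [0,0,0,0,0,1,0.3]
    - [0,0,0,0,0,0.8,0.3]
    - [0,0,0,0,0,0.4,0.3]
  grip_force: 8

```text
t: 47.85
position: [647.2, 321.1, 209.4]
ee_rot: [3.141, 0.002, 0.086]
wrist_force: [0.2, -0.1, -0.1]
grip_width: 61.0
finger_force: 0.0
```

Request:
move_arm:
  rows:
    - [0,0,0,0,0,0.09,0.3]
    - [0,0,0,0,0,0,-1]
    - [0,0,0,0,0,0,-1]
    - [0,0,0,0,0,0,-1]
    - [0,0,0,0,0,0,-1]
    - [0,0,0,0,0,-1,-1]
    - [0,0,0,0,0,-1,-1]
    - [0,0,0,0,0,-1,-1]

```text
t: 48.65
position: [647.2, 321.7, 269.9]
ee_rot: [-3.142, 0.0, 0.087]
wrist_force: [-0.6, 0.4, -0.6]
grip_width: 39.9
finger_force: 8.0
```

Request:
move_arm:
  rows:
    - [0,0,0,0,0,-1,-1]
    - [0,0,0,0,0,-1,-1]
    - [0,0,0,-0.12,0.963,-0.2,-1]
    - [0,0,0,-0.12,0.963,0,-1]
    - [0,0,0,-0.12,0.963,0,-1]
    - [0,0,0,-0.12,0.963,0,-1]
    - [0,0,0,-0.12,0.963,0,-1]
    - [0,0,0,-0.12,0.963,0,-1]

```text
t: 49.45
position: [642.9, 204.0, 313.1]
ee_rot: [-3.142, -0.0, 0.087]
wrist_force: [-0.6, -0.7, -0.6]
grip_width: 39.8
finger_force: 8.0
```

Request:
move_arm:
  rows:
    - [0,0,0,-0.12,0.963,0,-1]
    - [0,0,0,-0.12,0.963,0,-1]
    - [0,0,0,-0.12,0.963,0,-1]
    - [0,0,0,-0.12,0.963,0,-1]
    - [0,0,0,-0.12,0.963,0,-1]
    - [0,0,0,-0.12,0.963,0,-1]
    - [0,0,0,-0.12,0.963,0,-1]
    - [0,0,0,-0.12,0.963,0,-1]

```text
t: 50.25
position: [637.1, 48.6, 313.1]
ee_rot: [3.142, -0.0, 0.087]
wrist_force: [0.3, 0.5, -1.4]
grip_width: 40.0
finger_force: 8.0
```

Request:
move_arm:
  rows:
    - [0,0,0,-0.12,0.963,0,-1]
    - [0,0,0,-0.12,0.963,0,-1]
    - [0,0,0,-0.12,0.963,0,-1]
    - [0,0,0,-0.12,0.963,0,-1]
    - [0,0,0,-0.12,0.963,0,-1]
    - [0,0,0,-0.12,0.963,0,-1]
    - [0,0,0,-0.12,0.963,0,-1]
    - [0,0,0,-0.12,0.963,0,-1]

```text
t: 51.05
position: [631.1, -106.6, 313.1]
ee_rot: [3.142, -0.0, 0.087]
wrist_force: [0.8, -0.7, -0.3]
grip_width: 40.3
finger_force: 8.0
```

Request:
move_arm:
  rows:
    - [0,0,0,-0.12,0.963,0,-1]
    - [0,0,0,-0.12,0.963,0,-1]
    - [0,0,0,0,0,0,-1]
    - [0,0,0,0,0,0,-1]

```text
t: 51.45
position: [629.9, -144.2, 312.9]
ee_rot: [-3.141, 0.0, 0.086]
wrist_force: [0.5, 0.1, -0.2]
grip_width: 40.0
finger_force: 8.0
```

Run:
```python
from h import *
im,W=cam("wrist"); save(im,"w12.png"); print(state()["grip_width"])
print("held",rect(W,636,-144,95,145,60)); traymap(W)
im,W=cam("top"); look(W,["gD"])
plan(*wld(42,82),36.5,5)
```

```text
39.994611254554066
held (array([ 630.3, -144.3]), array([63.9, 59.8]), -85.0, 7295, array([134.2, 141.4]), (np.float64(60.0), np.float64(59.0)))
local [  1.6 -80. ] [142.5  77.1] ang 0.3 n 6821 z [38.2 44.8] lx -70.0 73.0 ly -118.0 -41.0
local [42.2 14.8] [59.6 39.9] ang -0.4 n 3100 z [53.  56.7] lx 13.0 72.0 ly -5.0 35.0
local [-21.6   8.6] [26.8 22. ] ang -89.8 n 523 z [44.5 50.6] lx -33.0 -11.0 ly -5.0 22.0
gD [530.5 336.3] [59.  41.1] -4.4 350 [33.8 39.6] (np.float64(41.0), np.float64(39.0))
wz 0.00  x -0.01 y 0.06 z 3.88 from [ 630.  -143.2  313. ]
```

Request:
move_arm:
  rows:
    - [0,0,0,0,0.03,1,-1]
    - [0,0,0,0,0,1,-1]
    - [0,0,0,0,0,1,-1]
    - [0,0,0,0,0,0.5,-1]
    - [0,0,0,0,0,0.25,-1]
    - [0,0,0,0,0,0.11,-1]
    - [0,0,0,0,0,0,0.06]
    - [0,0,0,0,0,0,0.06]

```text
t: 52.35
position: [630.2, -144.3, 236.7]
ee_rot: [3.141, -0.001, 0.087]
wrist_force: [-0.8, -0.3, -0.8]
grip_width: 49.0
finger_force: 0.0
```

Request:
move_arm:
  rows:
    - [0,0,0,0,0,0,0.06]
    - [0,0,0,0,0,-0.5,0.06]
    - [0,0,0,0,0,-1,0.06]
    - [0,0,0,0,0,-1,0.06]
    - [0,0,0.5,0,0,-1,0.3]
    - [0,0,0.5,0,0,-1,0.3]
    - [0,0,0.45,0,0,-1,0.3]
    - [0,0,0,0,0,-0.5,0.3]

```text
t: 53.15
position: [629.9, -144.4, 358.7]
ee_rot: [3.141, -0.003, -0.059]
wrist_force: [0.4, -0.3, 0.8]
grip_width: 61.0
finger_force: 0.0
```

Request:
move_arm:
  rows:
    - [0,0,0,-0.2625,-0.986,0,0.3]
    - [0,0,0,-0.2625,-0.986,0,0.3]
    - [0,0,0,-0.2625,-0.986,0,0.3]
    - [0,0,0,-0.2625,-0.986,0,0.3]
    - [0,0,0,-0.2625,-0.986,0,0.3]
    - [0,0,0,-0.2625,-0.986,0,0.3]
    - [0,0,0,-0.2625,-0.986,0,0.3]
    - [0,0,0,-0.2625,-0.986,0,0.3]

```text
t: 53.95
position: [596.5, 17.9, 355.2]
ee_rot: [-3.142, 0.001, -0.057]
wrist_force: [0.4, -0.1, -0.5]
grip_width: 61.1
finger_force: 0.0
```

Request:
move_arm:
  rows:
    - [0,0,0,-0.2625,-0.986,0,0.3]
    - [0,0,0,-0.2625,-0.986,0,0.3]
    - [0,0,0,-0.2625,-0.986,0,0.3]
    - [0,0,0,-0.2625,-0.986,0,0.3]
    - [0,0,0,-0.2625,-0.986,0,0.3]
    - [0,0,0,-0.2625,-0.986,0,0.3]
    - [0,0,0,-0.2625,-0.986,0,0.3]
    - [0,0,0,-0.2625,-0.986,0,0.3]

```text
t: 54.75
position: [563.3, 177.6, 355.2]
ee_rot: [3.141, 0.001, -0.057]
wrist_force: [0.3, -0.3, 0.7]
grip_width: 61.2
finger_force: 0.0
```

Request:
move_arm:
  rows:
    - [0,0,0,-0.2625,-0.986,0,0.3]
    - [0,0,0,-0.2625,-0.986,0,0.3]
    - [0,0,0,-0.2625,-0.986,0,0.3]
    - [0,0,0,-0.2625,-0.986,0,0.3]
    - [0,0,0,-0.2625,-0.986,0,0.3]
    - [0,0,0,-0.2625,-0.986,0,0.3]
    - [0,0,0,-0.2625,-0.986,0,0.3]
    - [0,0,0,-0.2625,-0.986,0,0.3]

```text
t: 55.55
position: [530.3, 337.4, 355.2]
ee_rot: [3.141, 0.001, -0.057]
wrist_force: [0.1, -0.5, -0.0]
grip_width: 61.0
finger_force: 0.0
```

Request:
move_arm:
  rows:
    - [0,0,0,0,0,0,0.3]
    - [0,0,0,0,0,0,0.3]

```text
t: 55.75
position: [530.9, 336.0, 355.3]
ee_rot: [3.141, 0.001, -0.056]
wrist_force: [-1.1, -0.1, -0.2]
grip_width: 60.8
finger_force: 0.0
```

Run:
```python
from h import *
im,W=cam("wrist"); save(im,"w13.png"); print(state()["grip_width"])
look(W,["gD"])
im,W=cam("side"); traymap(W)
plan(531.6,335.5,10,-3.3)
```

```text
60.84665727185366
gD [531.8 335.4] [59.9 39.6] -3.5 1719 [36.2 38.4] (np.float64(40.0), np.float64(39.0))
local [42.8 81. ] [60.8 41.7] ang 0.5 n 884 z [59.6 65. ] lx 12.0 73.0 ly 60.0 102.0
local [42.3 13.3] [60.5 41.3] ang 0.4 n 941 z [52.8 57.2] lx 12.0 73.0 ly -7.0 34.0
local [-40.6  13.7] [60.2 41. ] ang 0.9 n 961 z [52.9 57.2] lx -71.0 -11.0 ly -7.0 34.0
local [ -5.2 -89.7] [155.3  77.5] ang 7.4 n 3230 z [39.4 45.5] lx -85.0 74.0 ly -119.0 -43.0
wz -0.01  x 0.00 y -0.02 z 7.33 from [531.5 335.1 355.6]
```

Request:
move_arm:
  rows:
    - [0,0,0,0,-0.01,1,0.3]
    - [0,0,0,0,0,1,0.3]
    - [0,0,0,0,0,1,0.3]
    - [0,0,0,0,0,1,0.3]
    - [0,0,0,0,0,1,0.3]
    - [0,0,0,0,0,1,0.3]
    - [0,0,0,0,0,0.8,0.3]
    - [0,0,0,0,0,0.4,0.3]
  grip_force: 8

```text
t: 56.65
position: [531.7, 335.1, 210.4]
ee_rot: [3.141, 0.001, -0.059]
wrist_force: [-0.3, -0.0, 0.1]
grip_width: 61.3
finger_force: 0.0
```

Request:
move_arm:
  rows:
    - [0,0,0,0,0,0.12,0.3]
    - [0,0,0,0,0,0,-1]
    - [0,0,0,0,0,0,-1]
    - [0,0,0,0,0,0,-1]
    - [0,0,0,0,0,0,-1]
    - [0,0,0,0,0,-1,-1]
    - [0,0,0,0,0,-1,-1]
    - [0,0,0,0,0,-1,-1]

```text
t: 57.45
position: [531.7, 335.7, 270.3]
ee_rot: [-3.142, 0.0, -0.058]
wrist_force: [0.2, -0.5, -0.6]
grip_width: 39.5
finger_force: 8.0
```

Request:
move_arm:
  rows:
    - [0,0,-0.5,0,0,-1,-1]
    - [0,0,-0.5,0,0,-1,-1]
    - [0,0,-0.45,0,0,-0.2,-1]
    - [0,0,0,-0.051,0.973,0,-1]
    - [0,0,0,-0.051,0.973,0,-1]
    - [0,0,0,-0.051,0.973,0,-1]
    - [0,0,0,-0.051,0.973,0,-1]
    - [0,0,0,-0.051,0.973,0,-1]

```text
t: 58.25
position: [535.1, 236.5, 313.4]
ee_rot: [3.142, 0.0, 0.086]
wrist_force: [0.8, 0.8, -0.7]
grip_width: 39.8
finger_force: 8.0
```

Request:
move_arm:
  rows:
    - [0,0,0,-0.051,0.973,0,-1]
    - [0,0,0,-0.051,0.973,0,-1]
    - [0,0,0,-0.051,0.973,0,-1]
    - [0,0,0,-0.051,0.973,0,-1]
    - [0,0,0,-0.051,0.973,0,-1]
    - [0,0,0,-0.051,0.973,0,-1]
    - [0,0,0,-0.051,0.973,0,-1]
    - [0,0,0,-0.051,0.973,0,-1]

```text
t: 59.05
position: [540.2, 80.7, 313.4]
ee_rot: [-3.142, 0.0, 0.086]
wrist_force: [0.1, -0.1, 0.0]
grip_width: 39.9
finger_force: 8.0
```

Request:
move_arm:
  rows:
    - [0,0,0,-0.051,0.973,0,-1]
    - [0,0,0,-0.051,0.973,0,-1]
    - [0,0,0,-0.051,0.973,0,-1]
    - [0,0,0,-0.051,0.973,0,-1]
    - [0,0,0,-0.051,0.973,0,-1]
    - [0,0,0,-0.051,0.973,0,-1]
    - [0,0,0,-0.051,0.973,0,-1]
    - [0,0,0,-0.051,0.973,0,-1]

```text
t: 59.85
position: [545.3, -75.0, 313.4]
ee_rot: [-3.142, 0.0, 0.086]
wrist_force: [-0.2, -0.4, 0.5]
grip_width: 40.0
finger_force: 8.0
```

Request:
move_arm:
  rows:
    - [0,0,0,-0.051,0.973,0,-1]
    - [0,0,0,-0.051,0.973,0,-1]
    - [0,0,0,-0.051,0.973,0,-1]
    - [0,0,0,-0.051,0.973,0,-1]
    - [0,0,0,0,0,0,-1]
    - [0,0,0,0,0,0,-1]

```text
t: 60.45
position: [548.1, -151.6, 313.3]
ee_rot: [-3.141, 0.0, 0.085]
wrist_force: [-0.4, -0.3, 0.4]
grip_width: 39.9
finger_force: 8.0
```

Run:
```python
from h import *
im,W=cam("wrist"); save(im,"w14.png"); print(state()["grip_width"])
print("held",rect(W,554,-151,95,145,60)); traymap(W)
plan(*wld(-40,82),36.5,5)
```

```text
40.06696917563614
held (array([ 548.3, -151.9]), array([64.1, 60. ]), -84.6, 7257, array([134.3, 141.5]), (np.float64(59.0), np.float64(60.0)))
local [42.3 82. ] [59.4 39.4] ang -0.0 n 3139 z [62.5 64.7] lx 13.0 72.0 ly 62.0 102.0
local [42.1 14.7] [59.6 40.3] ang -0.2 n 3799 z [53.6 56.7] lx 12.0 72.0 ly -5.0 35.0
local [ -4.6 -90.5] [153.9  79.6] ang 9.2 n 8989 z [38.7 44.8] lx -85.0 73.0 ly -119.0 -40.0
local [-41.2  14.8] [60.2 40.1] ang -0.0 n 3090 z [52.9 56.7] lx -71.0 -11.0 ly -5.0 35.0
wz -0.01  x 0.00 y 0.02 z 3.89 from [ 548.2 -151.1  313.4]
```

Request:
move_arm:
  rows:
    - [0,0,0,0,0.02,1,-1]
    - [0,0,0,0,0,1,-1]
    - [0,0,0,0,0,1,-1]
    - [0,0,0,0,0,0.5,-1]
    - [0,0,0,0,0,0.25,-1]
    - [0,0,0,0,0,0.11,-1]
    - [0,0,0,0,0,0,0.06]
    - [0,0,0,0,0,0,0.06]

```text
t: 61.3
position: [548.7, -151.6, 237.0]
ee_rot: [3.141, -0.001, 0.087]
wrist_force: [-0.9, -0.2, -0.3]
grip_width: 49.2
finger_force: 0.0
```

Request:
move_arm:
  rows:
    - [0,0,0,0,0,0,0.06]
    - [0,0,0,0,0,-0.5,0.06]
    - [0,0,0,0,0,-1,0.06]
    - [0,0,0,0,0,-1,0.06]
    - [0,0,0,0,0,-1,0.06]
    - [0,0,0,0,0,-1,0.06]
    - [0,0,0,0,0,0,0.06]

```text
t: 62.0
position: [548.8, -151.7, 329.7]
ee_rot: [3.139, -0.005, 0.087]
wrist_force: [0.3, 0.3, -0.5]
grip_width: 49.9
finger_force: 0.0
```

Run:
```python
from h import *
for n in("top","side"):
    im,W=cam(n); save(im,n+"15.png"); traymap(W,34,68); print("knob",rect(W,463,-241,88,110,40)); print("clip",rect(W,574,-2,14,60,110),"wax",rect(W,360,-44,40,60,60),"tin",rect(W,752,-173,100,120,60),"oil",rect(W,761,125,65,85,40))
plan(463.3,-241.2,140,5)
```

```text
local [ 36.5 -78.7] [74.1 66.9] ang -82.2 n 293 z [37.2 41.8] lx 5.0 71.0 ly -115.0 -40.0
local [54.2 16.5] [39.1 31.6] ang 88.7 n 123 z [46.2 57.4] lx 38.0 70.0 ly -3.0 36.0
local [47.3 95.5] [68.5 35.9] ang -32.8 n 200 z [52.8 65.3] lx 10.0 74.0 ly 64.0 105.0
local [-43.2 -99.8] [94.6 28.2] ang -14.2 n 189 z [42.9 46.6] lx -86.0 3.0 ly -112.0 -76.0Traceback (most recent call last):
  File "<stdin>", line 3, in <module>
  File "h.py", line 22, in rect
    p=b[1]; c,wh,a=cv2.minAreaRect(p[:,:2].astype(np.float32))
      ~^^^
TypeError: 'NoneType' object is not subscriptable
```

Request:
move_arm:
  rows:
    - [0,0,0,-0.773,0.685,0,0.06]
    - [0,0,0,-0.773,0.685,0,0.06]
    - [0,0,0,-0.773,0.685,0,0.06]
    - [0,0,0,-0.773,0.685,0,0.06]
    - [0,0,0,-0.773,0.685,0,0.06]
    - [0,0,0,-0.773,0.685,0,0.06]
    - [0,0,0,0,0,0,0.06]
    - [0,0,0,0,0,0,0.06]
  grip_force: 20

```text
t: 62.85
position: [463.3, -241.5, 325.7]
ee_rot: [-3.141, 0.001, 0.086]
wrist_force: [0.0, 0.4, -0.7]
grip_width: 49.4
finger_force: 0.0
```

Run:
```python
from h import *
im,W=cam("wrist"); save(im,"w16.png"); traymap(W,34,68)
plan(463.2,-241.3,76,5)
im,W=cam("side"); save(im,"side16.png"); print("knob",rect(W,463,-241,88,104,40))
```

```text
local [26.6 81.8] [40.8 30.8] ang -88.5 n 2428 z [62.5 64.9] lx 11.0 43.0 ly 61.0 102.0
local [27.2 14.6] [39.8 31.7] ang 90.0 n 1957 z [54.9 56.9] lx 11.0 43.0 ly -5.0 34.0
local [-21.3 -82.3] [128.8  74.5] ang 1.4 n 8134 z [40.  44.9] lx -86.0 43.0 ly -118.0 -43.0
local [  42.1 -110.4] [14.  1.] ang 89.0 n 27 z [35.9 37.4] lx 41.0 43.0 ly -117.0 -103.0
local [-40.1  81.6] [60.2 40.4] ang -0.0 n 3998 z [61.3 64.6] lx -70.0 -10.0 ly 61.0 102.0
local [-41.2  14.4] [59.4 39.8] ang -0.5 n 2700 z [54.5 56.8] lx -71.0 -11.0 ly -5.0 35.0
wz -0.00  x -0.02 y 0.00 z 2.54 from [ 463.6 -241.2  325.8]Traceback (most recent call last):
  File "<stdin>", line 4, in <module>
  File "h.py", line 22, in rect
    p=b[1]; c,wh,a=cv2.minAreaRect(p[:,:2].astype(np.float32))
      ~^^^
TypeError: 'NoneType' object is not subscriptable
```

View pics/side16.png

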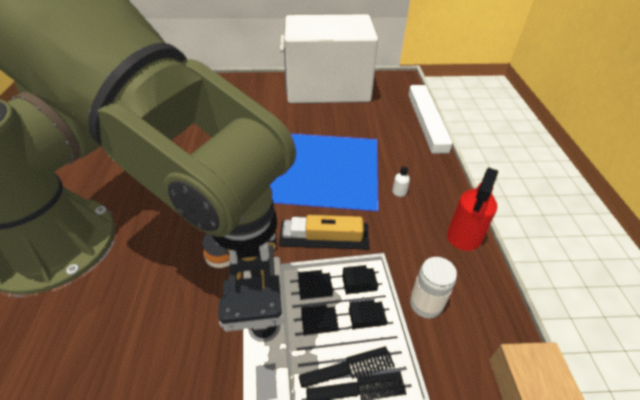

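The side view shows an empty mat, the clipper on its pad at (322,230) and all six items in the tray. Gripping the knob and twisting it in steps.

Request:
move_arm:
  rows:
    - [0,0,0,-0.01,0,0.9,0.06]
    - [0,0,0,0,0,0.9,0.06]
    - [0,0,0,0,0,0.5,0.06]
    - [0,0,0,0,0,0.24,0.06]
    - [0,0,0,0,0,0,-1]
    - [0,0,0,0,0,0,-1]
    - [0,0,0,0,0,0,-1]
    - [0,0,0,0,0,0,-1]
  grip_force: 20

```text
t: 63.75
position: [463.2, -241.6, 275.9]
ee_rot: [3.141, -0.001, 0.087]
wrist_force: [-0.9, -0.2, -0.6]
grip_width: 21.2
finger_force: 0.0
```

Request:
move_arm:
  rows:
    - [0,0,0,0,0,0,-1]
    - [0,0,0,0,0,0,-1]

```text
t: 63.95
position: [463.1, -241.6, 275.7]
ee_rot: [3.141, -0.0, 0.087]
wrist_force: [0.0, 0.1, 1.9]
grip_width: 12.5
finger_force: 20.0
```

Request:
move_arm:
  rows:
    - [0,0,0.7,0,0,0,-1]
    - [0,0,0.7,0,0,0,-1]
    - [0,0,0.7,0,0,0,-1]
    - [0,0,0.7,0,0,0,-1]
    - [0,0,0.7,0,0,0,-1]
    - [0,0,0.7,0,0,0,-1]
    - [0,0,0.7,0,0,0,-1]
    - [0,0,0.7,0,0,0,-1]

```text
t: 64.75
position: [463.2, -241.4, 275.7]
ee_rot: [-3.141, -0.0, -0.476]
wrist_force: [0.7, 2.7, 2.8]
grip_width: 11.9
finger_force: 20.0
```

Request:
move_arm:
  rows:
    - [0,0,0.7,0,0,0,-1]
    - [0,0,0.7,0,0,0,-1]
    - [0,0,0.7,0,0,0,-1]
    - [0,0,0.7,0,0,0,-1]
    - [0,0,0.7,0,0,0,-1]
    - [0,0,0.7,0,0,0,-1]
    - [0,0,0.7,0,0,0,-1]
    - [0,0,0.7,0,0,0,-1]

```text
t: 65.55
position: [463.3, -241.3, 275.7]
ee_rot: [-3.141, 0.0, -1.036]
wrist_force: [2.0, 4.4, 3.6]
grip_width: 11.9
finger_force: 20.0
```

Request:
move_arm:
  rows:
    - [0,0,0.3,0,0,0,-1]
    - [0,0,0.2,0,0,0,-1]
    - [0,0,0.2,0,0,0,-1]
    - [0,0,0.1,0,0,0,-1]
    - [0,0,0,0,0,0,-1]

```text
t: 66.05
position: [463.3, -241.3, 275.7]
ee_rot: [-3.141, 0.0, -1.113]
wrist_force: [3.0, 5.1, 3.6]
grip_width: 12.0
finger_force: 20.0
```

Run:
```python
from h import *
s=state(); print(s["ee_rot"],s["torque"],s["q"],s["grip_width"])
```

```text
[-3.14066807e+00  5.95393887e-05 -1.11327345e+00] [ 1.0468428  -0.48105156  0.07192047] [-5.50426578e-01  3.85868512e-01  1.73021689e+00  9.52004808e-04
  1.02506445e+00  2.13314928e+00] 11.989288485751667
```

Request:
move_arm:
  rows:
    - [0,0,0.15,0,0,0,-1]
    - [0,0,0,0,0,0,-1]
    - [0,0,0,0,0,0,1]
    - [0,0,0,0,0,0,1]
    - [0,0,0,0,0,0,1]
    - [0,0,0,0,0,0,1]
    - [0,0,0,0,0,0,1]

```text
t: 66.75
position: [463.0, -241.7, 275.4]
ee_rot: [3.141, -0.0, -1.128]
wrist_force: [0.4, 0.4, 0.2]
grip_width: 48.4
finger_force: 0.0
```

Request:
move_arm:
  rows:
    - [0,0,0,0,0,-0.5,1]
    - [0,0,0,0,0,-1,1]
    - [0,0,0,0,0,-1,1]
    - [0,0,0,0,0,-1,1]
    - [0,0,0,0,0,-1,1]
    - [0,0,0,0,0,-1,1]
    - [0,0,-0.8,0,0,-1,1]
    - [0,0,-0.8,0,0,-1,1]

```text
t: 67.55
position: [462.8, -241.6, 427.2]
ee_rot: [-3.141, -0.001, -0.965]
wrist_force: [-0.4, -0.2, 0.5]
grip_width: 93.8
finger_force: 0.0
```

Request:
move_arm:
  rows:
    - [0,0,0,-1,0,0,1]
    - [0,0,0,-1,0,0,1]
    - [0,0,0,-1,0,0,1]
    - [0,0,0,-1,1,0,1]
    - [0,0,0,0,1,0,1]
    - [0,0,0,0,1,0,1]
    - [0,0,0,0,0,0,1]
    - [0,0,0,0,0,0,1]

```text
t: 68.35
position: [368.3, -209.7, 426.1]
ee_rot: [-3.141, -0.001, -0.969]
wrist_force: [0.7, 0.0, 0.1]
grip_width: 94.1
finger_force: 0.0
```

Run:
```python
from h import *
print(state()["position"])
for n in("top","side"):
    im,W=cam(n); save(im,n+"17.png"); print(n); traymap(W,34,68)
    for t,a in (("knob",(463,-241,88,104,40)),("clip",(574,-2,14,60,110)),("wax",(360,-44,40,60,60)),("tin",(752,-173,100,120,60)),("oil",(761,125,65,85,40))):
        try: print(t,rect(W,*a))
        except Exception: print(t,"no")
```

```text
[ 368.32672187 -209.6972298   426.10762667]
top
local [ -7.  -85.9] [154.3  74.3] ang 9.0 n 805 z [39.7 46.4] lx -86.0 71.0 ly -115.0 -40.0
local [40.3 13.4] [60.1 46.3] ang 0.4 n 333 z [51.6 57.8] lx 10.0 70.0 ly -10.0 37.0
local [39.7 83.8] [61.8 40.6] ang -1.4 n 335 z [59.2 66. ] lx 9.0 71.0 ly 64.0 105.0
local [-43.2  16.7] [61.1 40.9] ang -0.6 n 330 z [51.8 58.7] lx -74.0 -13.0 ly -4.0 37.0
local [-41.   83.8] [62.4 42.5] ang -2.9 n 333 z [59.6 66.1] lx -71.0 -9.0 ly 61.0 105.0
knob (array([ 464.1, -239.5]), array([41.7, 12.4]), 4.2, 80, array([100.2, 102.4]), (np.float64(11.0), np.float64(11.0)))
clip (array([ 5.716e+02, -5.000e-01]), array([173. ,  41.8]), -4.9, 876, array([43.6, 48.3]), (np.float64(40.0), np.float64(42.0)))
wax (array([359.4, -42.2]), array([59.8, 54.8]), -1.8, 372, array([49.3, 52.6]), (np.float64(46.0), np.float64(49.0)))
tin (array([ 751.8, -171.2]), array([54.7, 52.4]), -3.7, 362, array([109.2, 112.3]), (np.float64(46.0), np.float64(44.0)))
oil (array([759.8, 127.3]), array([15.7, 14.2]), -6.8, 34, array([73.8, 76.8]), (0, 0))
side
local [42.5 80.6] [60.4
[... 293 characters left out ...]
.2] lx -71.0 -11.0 ly -7.0 34.0
local [ -4.8 -90.6] [155.5  77.6] ang 8.2 n 3226 z [39.4 45.6] lx -85.0 74.0 ly -120.0 -43.0
knob (array([ 464.2, -243.2]), array([45.8, 13.1]), 4.0, 336, array([100.8, 103. ]), (np.float64(11.0), np.float64(12.0)))
clip (array([573.7,  -4. ]), array([173.2,  43.5]), -5.4, 1790, array([40.1, 47.2]), (np.float64(43.0), np.float64(44.0)))
wax (array([362.8, -48.2]), array([58.1, 55.6]), 4.9, 546, array([49.3, 51.3]), (np.float64(50.0), np.float64(49.0)))
tin (array([ 754.3, -175.7]), array([55.5, 54. ]), -74.9, 848, array([109.6, 111.2]), (np.float64(46.0), np.float64(47.0)))
oil (array([761.6, 123.8]), array([17.4, 15.3]), 86.7, 53, array([73.3, 75.6]), (0, 0))
```

View pics/side17.png

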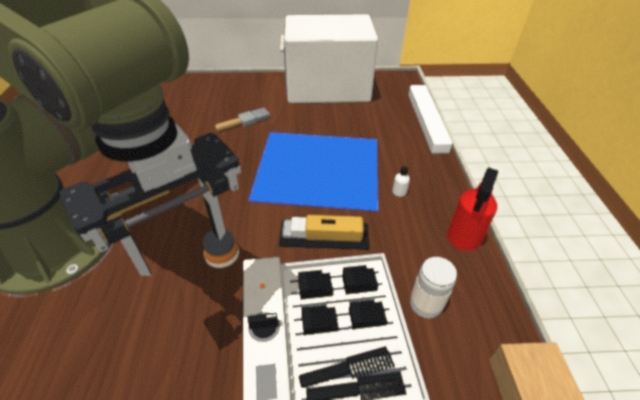

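The knob is back at rest (263,325), all six items lie apart on the tray floor, the clipper is on the pad, and the tin, bottle and jar are standing. Handing in.

```bash
python3 -c "
from cell import *
print(hand_in())"
```

```text
the job is handed in; nothing more can be done
None
```

I handed the job in: the clipper is on its pad, all six combs and guards lie flat and apart in the tray, and the knob was turned about 1.2 rad and sprang back. One fast descent pressed the fingertips on the mat at about 70 N (35 N on a finger pad) while reaching for the second comb, and that comb was later knocked askew in the tray but still lies flat.

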